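# Restock the standoff bin and straighten the bin row

### The job

Pour all six brass standoffs from the white cup into the orange bin and stand the empty cup upright in the grey tray beside the other cup. Leave the row of bins tidy: all three pushed fully back and square against the steel back-stop, each centred on a label holder. Do not shove or knock over the jar, tape, bottle or other cup, do not tip a bin, and do not hit the multimeter.

Things in the scene. Friction and masses are not known exactly. Their poses are not given: they have to be found in the camera images.
- cup: white plastic cup, upright, holding the six standoffs (all below 55 mm up): 100 high, outer radius 28 at the foot, 35 at the rim, wall 3, floor 4, 70 g empty. Origin: centre of its underside; z up its axis. The jar stands about 73 mm off on its +y side, the tape about 74 mm off on its -y side; its x sides are free. It is on the robot's left or right, the tray on the other side
- cup_rim (a point): centre of the cup's mouth, 100 above its underside on its axis
- bin_orange: ORANGE open-fronted stock bin, 110 long (its x) x 92 wide (y) x 52 high outside, walls and floor 4. Front wall (at -x, facing the robot) 28 high; side walls 28 high over the front 35 mm, 52 high behind. Origin: centre of its underside; z up. Loose. Empty, 140 g: the standoffs belong in it
- bin_feet: blue open-fronted stock bin, 110 long (its x) x 92 wide (y) x 52 high outside, walls and floor 4. Front wall (at -x, facing the robot) 28 high; side walls 28 high over the front 35 mm, 52 high behind. Origin: centre of its underside; z up. Loose, 260 g; filled with black rubber feet that are fast in it
- bin_caps: blue open-fronted stock bin, 110 long (its x) x 92 wide (y) x 52 high outside, walls and floor 4. Front wall (at -x, facing the robot) 28 high; side walls 28 high over the front 35 mm, 52 high behind. Origin: centre of its underside; z up. Loose, 260 g; filled with red clamp caps that are fast in it
- rail: fixed steel back-stop of the bin row, 400 long (y) x 40 high x 4 thick. Origin: middle of its front face's lower edge; x points away from the robot. White label holders on its top edge at y = -122, 0, 122: a bin (any) belongs before each, its back on x = 0, so its origin at x = -55. Each bin starts drawn out 25 to 85 mm before a holder, turned up to 0.12 rad, up to 8 mm aside
- tray: fixed grey tray for empty cups, 200 (its x) x 120 (y), rim 16 high, walls and floor 4. Origin: centre of its underside, on the bench. The other cup stands in its -x half
- tray_free (a point): middle of the free part of the tray's floor: 50 along the tray's +x from its origin, 4 above the bench; the tray's axes
- other_cup: empty white cup, same make as the cup, standing in the tray's -x half; loose, to be left alone. Origin: centre of its underside
- jar: amber glass jar with black lid, radius 24, 52 high, loose, beside the cup; leave alone. Origin: centre of its underside
- tape: yellow roll of tape lying flat, radius 26, 36 high, loose, beside the cup; leave alone. Origin: centre of its underside
- bottle: white plastic bottle with red cap, radius 26, 150 high, loose, at one end of the bin row; leave alone. Origin: centre of its underside
- meter: yellow and black hand multimeter lying flat, 75 (x) x 150 (y) x 46 high, heavy, at the other end of the bin row. Origin: centre of its underside. Beyond it and the bottle, at the bench's far corners (x over 0.74, |y| over 0.48), stand a fixed test jig 285 high (left) and a power supply 156 high (right)
- standoff0: hexagonal brass standoff, 16 across flats, 22 long (its z), 32 g; slides easily on the cup's plastic (friction about 0.3). Origin: its centre
- standoff1: hexagonal brass standoff, 16 across flats, 22 long (its z), 32 g; slides easily on the cup's plastic (friction about 0.3). Origin: its centre
- standoff2: hexagonal brass standoff, 16 across flats, 22 long (its z), 32 g; slides easily on the cup's plastic (friction about 0.3). Origin: its centre
- standoff3: hexagonal brass standoff, 16 across flats, 22 long (its z), 32 g; slides easily on the cup's plastic (friction about 0.3). Origin: its centre
- standoff4: hexagonal brass standoff, 16 across flats, 22 long (its z), 32 g; slides easily on the cup's plastic (friction about 0.3). Origin: its centre
- standoff5: hexagonal brass standoff, 16 across flats, 22 long (its z), 32 g; slides easily on the cup's plastic (friction about 0.3). Origin: its centre
Things that resemble listed ones, but are neither listed nor needed, are in the scene too. What is meant by the bin_orange is not turquoise, and is the larger of those in its own colour.

How it is judged:
By the outcome, as a careful person would: the job done as asked, in the order asked, and still so for the second after the job is handed in, with the robot touching nothing.
It also fails if it takes over 72 s, if anything falls off the work surface, if the arm or the gripper's body presses on something with over 40 N, if the wrist force passes 120 N, or if a joint passes its speed limit or range.

### The arm

A 6-joint arm with a two-finger parallel gripper is mounted at the origin on the work surface. World frame = base frame: x ahead of the robot, y to its left, z up, the work surface at z = 0. Lengths are in m, angles in rad, forces in N, time in s.
With the tool pointing down it reaches from about 0.375 to 0.975 m from the base axis. Payload 3.8 kg.
Tool frame: the origin (TCP) lies at the very end of the fingers, on their centre line; the grasp point (between the pads) lies 19 mm behind it; z points along the fingers, y is the direction in which the jaws open and shut (so a half turn about z gives the same grasp; the last joint's range is limited). The gripper opens to 85 mm and grips with 20 to 120 N. Pads are 22 mm wide; open, the fingers measure 114 mm over their backs; the gripper's body (76 mm by 85 mm) begins 54 mm behind the grasp point. The pads swing forward as they close: fully open they stand 13 mm farther back than shut.
Start: joints at [1.131, 0.264, 1.604, -0, 1.274, -0.037], TCP at [0.265, 0.621, 0.231] pointing down, gripper open.
Joint ranges: [-2.63, 2.63], [-0.94, 2.18], [0.31, 2.57], [-1.31, 4.45], [0, 2.66], [-2.55, 2.55]. Speed limits (rad/s): [2.57, 2.57, 3.14, 3.14, 3.14, 3.14].

### API

Orientations are given as a rotation vector (axis times angle).
In Python, from workcell import status, read_camera, camera_info, order gives the robot as it stands.
- The arm moves only by the tool move_arm, never from a script. Its argument "deltas" is a list of rows, each a list of 3 entries, a list of its own where there are three numbers: the turn, a rotation vector about the world's x, y, z as a fraction of full scale, then the shift along the world's x, y, z as a fraction of full scale, then the closure, from -1 (fully open) to 1 (shut), so that 0 is half open. A call has 1 to 20 rows; each row is the pose to reach, as a shift and turn from the pose commanded when the call began; what a row does not reach only later rows make up. Full scale, the value 1, is 0.1 m for a shift and pi/2 rad for a turn. A row lasts 1/8 s, in which the tool goes at most 62.5 mm and 10.7 degrees, less where a joint would pass 70% of its speed; a pose out of reach is approached as far as the arm can. A call with a number of a shift or a turn outside -1 to 1 is refused whole. A call with a gripper value outside its range is refused whole. The fingers move at their own pace and stop on an object; "grip_force" is the grip in N (left out, the last holds). Time passes only in rows, so rows that repeat a pose let the fingers close. It gives the time, the measured TCP pose, the force and the opening at its end, in the units of the state.
- status.read_state(): the state, without advancing time (a new reading comes with each control period).
- read_camera(name): name is "scene" or "side" or "wrist"; returns (picture, depth): 384x512x3 uint8, red, green, blue; 384x512 float32, m along the optical axis (not along the pixel's ray), 0 where there is no reading.
- camera_info(name): a dict with "K" (3x3 intrinsics, pixels), "R" (3x3) and "t" (3): a world point X has camera coordinates R X + t. Camera axes: x right, y down, z forward; pixel columns grow to the right and rows downward; lengths in m; the calibration is good to about 2 mm. The wrist camera is an equidistant fisheye: a pixel r from the principal point sees the ray r / f radians off the axis. A picture is of the moment at which its call begins: read the wrist's pose just before it. camera_info takes no time and is no camera call; for the wrist camera it gives the pose at the moment of the call.
- order.finish_job(): hands the job in, once; it reports no verdict.
The state is a dict: "time": time; "q": joint angles; "joint_vel": joint speeds; "joint_torque": joint torques, N m; "tool_pos": TCP position; "tcp_rot": TCP orientation; "wrist_force": force on the tool from outside, world axes, zero at the start; "torque": the same for the moment, N m; "width": opening from 0.0 (shut) to 1.0 (fully open).
Only numpy, scipy, OpenCV 4.12 (cv2) and the standard library are available. Lean on these libraries where they do the work, as an engineer would, in place of code of your own. Each camera call takes 0.05 s, during which the arm holds its last target. There are 200 camera calls.

## Working session

There is one attempt and no reset: what is moved stays moved. The work goes in short steps, Python scripts to look and compute and a tool call to move; the robot and the scene stay as the last step left them, time stands still between calls to the robot, and variables do not carry over. Pictures are saved under pics/ and viewed, about 8 in all and at most 12, crops included, and the job is handed in when it is done.

Besides the shell and the picture viewer there is one more tool, called after "Request:" in YAML: its name, and indented under it one key for each argument. move_arm: Moves the arm, as the interface text tells. Its arguments: {"type":"object","properties":{"deltas":{"type":"array","items":{"type":"array"}},"grip_force":{"type":"number"}},"required":["deltas"]}

```bash
mkdir -p pics; ls
python3 - <<'E'
from workcell import status, read_camera, camera_info
import cv2,numpy as np
print(status.read_state())
for n in ["scene","side"]:
    p,d=read_camera(n); np.savez(f"pics/{n}0.npz",p=p,d=d,**{k:np.array(v) for k,v in camera_info(n).items() if k in("K","R","t")})
    cv2.imwrite(f"pics/{n}0.png",cv2.resize(p[:,:,::-1],None,fx=1.5,fy=1.5,interpolation=cv2.INTER_CUBIC))
    c=camera_info(n);print(n,c)
E
```

```text
pics
{'time': 0.0, 'q': array([ 1.13110309e+00,  2.64744602e-01,  1.60536522e+00, -2.74168586e-05,
        1.27371447e+00, -3.69262020e-02]), 'joint_vel': array([ 0.00028548,  0.00038869, -0.00105226, -0.00079593,  0.00239721,
        0.00117864]), 'joint_torque': array([-7.97052799e-04, -5.15119278e+01, -3.67305887e+01, -3.01493292e-04,
        1.31674277e-02, -1.13083286e-05]), 'tool_pos': array([0.26429144, 0.62031279, 0.22997254]), 'tcp_rot': array([-0.62828428, -3.07761301,  0.00341555]), 'wrist_force': array([-0.56756448, -0.21791926, -0.74815657]), 'torque': array([ 0.00842411, -0.03462121, -0.01029905]), 'width': 1.0011506961228305}
scene {'K': array([[412.58308603,   0.        , 254.01277038],
       [  0.        , 412.58308603, 189.07964076],
       [  0.        ,   0.        ,   1.        ]]), 'R': array([[-0.69940316,  0.71457795, -0.01461421],
       [ 0.47846483,  0.45291872, -0.75228721],
       [-0.5309488 , -0.53314443, -0.6586732 ]]), 't': array([ 0.369516  , -0.20831607,  1.67189019])}
side {'K': array([[374.63078437,   0.        , 255.58750409],
       [  0.        , 374.63078437, 189.82234108],
       [  0.        ,   0.        ,   1.        ]]), 'R': array([[ 0.95393743, -0.29957389, -0.01608888],
       [-0.223363  , -0.6734105 , -0.70471787],
       [ 0.20028065,  0.67585042, -0.70930521]]), 't': array([-0.50809432,  0.1923928 ,  1.08988098])}
```

View pics/scene0.png

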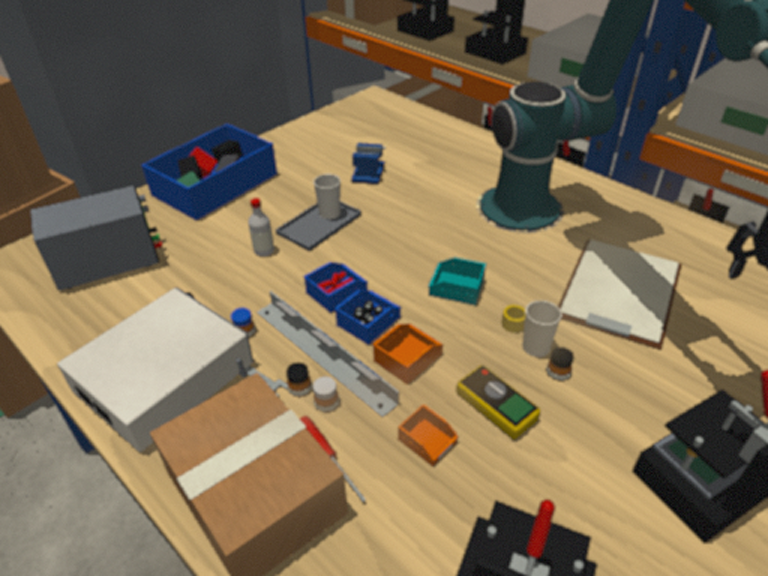

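View pics/side0.png

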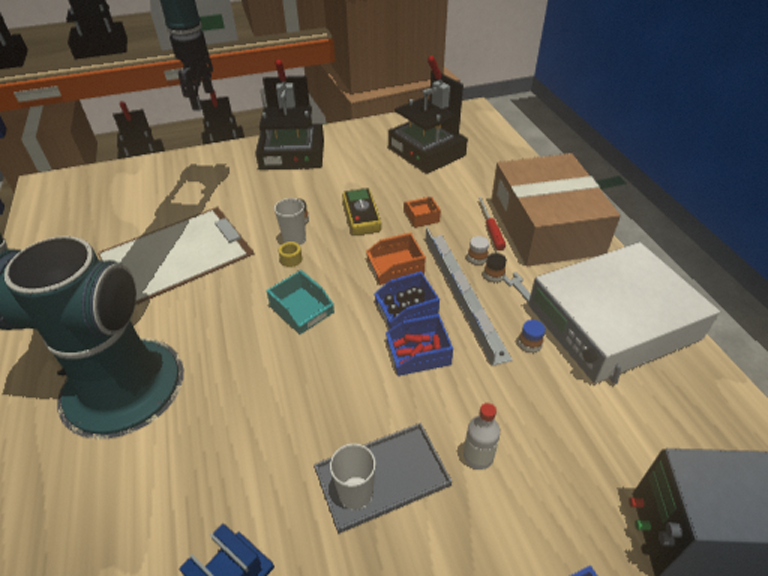

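Scene view: the cup is at (541,328), with tape (514,317) and jar (560,362) beside it. The larger orange bin is at (407,350) in the row. The orange lookalike at (428,433) is smaller, and the turquoise bin at (458,280) isn't ours. The tray with the other cup is at (320,215), the bottle at (261,232) and the meter at (498,400).
Side view: cup (291,220), orange bin (396,258), small orange (421,210), blue bins (407,300) and (419,345), tray (383,478), bottle (482,438). Next I measure these.

```bash
cat > h.py <<'E'
import numpy as np,cv2
def load(n):
    f=np.load(n); return f['p'],f['d'],f['K'],f['R'],f['t']
def cloud(p,d,K,R,t):
    v,u=np.mgrid[:d.shape[0],:d.shape[1]]
    c=np.stack([(u-K[0,2])/K[0,0]*d,(v-K[1,2])/K[1,1]*d,d],-1)
    return (c-t)@R
def ray(u,v,K,R,t,z):
    o=-R.T@t; r=R.T@np.array([(u-K[0,2])/K[0,0],(v-K[1,2])/K[1,1],1]); return o+r*(z-o[2])/r[2]
E
python3 - <<'E'
from h import *
for n in["scene","side"]:
    p,d,K,R,t=load(f"pics/{n}0.npz"); X=cloud(p,d,K,R,t); hsv=cv2.cvtColor(p,cv2.COLOR_RGB2HSV); H,S,V=[hsv[...,i].astype(int) for i in range(3)]
    print(n,'bench z',np.median(X[300:330,200:260,2]) if n=="side" else np.median(X[60:90,215:225,2]))
    ok=(d>0)&(X[...,2]>.004)&(X[...,2]<.17)&(X[...,0]>.1)&(X[...,0]<1.1)&(abs(X[...,1])<.8)
    ms={'orange':(H>4)&(H<14)&(S>180)&(V>90),'blue':(H>108)&(H<125)&(S>150),'yellow':(H>20)&(H<32)&(S>150),'red':((H<4)|(H>174))&(S>170),'black':(V<45),'grey':(S<40)&(V>60)}
    for k,m in ms.items():
        m=(m&ok).astype(np.uint8); N,L,st,ce=cv2.connectedComponentsWithStats(m)
        for i in range(1,N):
            if st[i,4]<40: continue
            P=X[L==i]; (c,s,a)=cv2.minAreaRect((P[:,:2]*1000).astype(np.float32))
            print(k,st[i,4],'px',ce[i].round(),'xy',np.round(c),'size',np.round(s),'ang %.1f'%a,'z %.3f..%.3f'%tuple(np.percentile(P[:,2],[2,98])))
E
```

```text
scene bench z -0.002473015894009424
orange 431 px [267. 230.] xy [607. 155.] size [114.  93.] ang 1.1 z 0.004..0.053
orange 76 px [295. 284.] xy [703. 317.] size [82. 18.] ang 84.7 z 0.004..0.040
orange 72 px [284. 301.] xy [753. 346.] size [30. 58.] ang 46.4 z 0.007..0.038
blue 1461 px [140. 116.] xy [ 497. -694.] size [307. 214.] ang 6.1 z 0.010..0.100
blue 43 px [139.  93.] xy [ 433. -795.] size [62. 10.] ang 2.8 z 0.061..0.100
blue 750 px [234. 202.] xy [584. -36.] size [224. 119.] ang 84.5 z 0.008..0.053
blue 44 px [161. 211.] xy [ 795. -149.] size [38. 34.] ang 56.6 z 0.044..0.054
yellow 146 px [342. 210.] xy [382. 252.] size [55. 42.] ang 33.3 z 0.005..0.038
yellow 522 px [332. 276.] xy [610. 367.] size [ 66. 156.] ang 17.4 z 0.010..0.039
red 158 px [136. 107.] xy [ 505. -721.] size [124.  66.] ang 54.9 z 0.037..0.090
red 79 px [222. 188.] xy [ 568. -119.] size [61. 58.] ang 51.3 z 0.006..0.034
red 78 px [211. 290.] xy [871. 178.] size [78. 11.] ang 78.5 z 0.021..0.028
black 152 px [151.  99.] xy [ 411. -720.] size [ 71. 105.] ang 15.7 z 0.042..0.079
black 123 px [126. 111.] x
[... 3677 characters left out ...]
62.] xy [799. 113.] size [41. 38.] ang 66.8 z 0.040..0.055
grey 6433 px [412. 206.] xy [ 965. -111.] size [290. 346.] ang 10.0 z 0.013..0.096
grey 42 px [211. 213.] xy [396.  34.] size [49.  5.] ang 23.2 z 0.004..0.022
grey 466 px [322. 294.] xy [ 589. -360.] size [35. 48.] ang 64.7 z 0.010..0.121
grey 3060 px [251. 318.] xy [ 424. -336.] size [199. 120.] ang 5.4 z 0.004..0.104
grey 3570 px [482. 329.] xy [ 848. -577.] size [129. 142.] ang 69.1 z 0.153..0.159
grey 59 px [450. 353.] xy [ 756. -587.] size [17. 13.] ang 78.0 z 0.128..0.139
grey 93 px [152. 368.] xy [ 175. -412.] size [ 5. 74.] ang 32.6 z 0.070..0.083
grey 45 px [133. 376.] xy [ 134. -420.] size [14. 46.] ang 27.9 z 0.071..0.083
```

Run:
```python
from h import *
from scipy.optimize import least_squares
def circ(P,r):
    s=least_squares(lambda c:np.hypot(P[:,0]-c[0],P[:,1]-c[1])-r,P[:,:2].mean(0),loss='soft_l1',f_scale=.002); return s.x.round(4),np.abs(s.fun).mean().round(4)
for n in["scene","side"]:
    p,d,K,R,t=load(f"pics/{n}0.npz"); X=cloud(p,d,K,R,t).reshape(-1,3); C=p.reshape(-1,3).astype(int)
    X,C=X[d.ravel()>0],C[d.ravel()>0]
    def box(x,y,r,z0,z1): return X[(np.hypot(X[:,0]-x,X[:,1]-y)<r)&(X[:,2]>z0)&(X[:,2]<z1)]
    for nm,x,y,z in[('cup',.40,.32,.095),('other',.39,-.33,.095)]:
        P=box(x,y,.08,.05,.13);print(n,nm,len(P),P[:,2].max(),end=' ')
        P=box(x,y,.08,z,.108);print(len(P),circ(P,.0335) )
    P=box(.44,.39,.08,.046,.058); print('jar lid',len(P),P.mean(0).round(3))
    P=box(.381,.25,.05,.03,.042); print('tape top',len(P),P.mean(0).round(3),circ(P,.02))
    P=box(.59,-.345,.07,.05,.1); print('bottle',len(P),circ(P,.026))
    P=X[(abs(X[:,0]-.72)<.06)&(abs(X[:,1]-.015)<.23)&(X[:,2]>.030)&(X[:,2]<.06)]
    print('rail',len(P),np.ptp(P,axis=0), P.min(0),P.max(0),np.polyfit(P[:,1],P[:,0],1), 'z hist',np.percentile(P[:,2],[5,50,95]))
    for z0,z1 in[(.003,.02),(.03,.038)]:
        Q=X[(abs(X[:,0]-.72)<.04)&(abs(X[:,1]-.015)<.19)&(X[:,2]>z0)&(X[:,2]<z1)]; print('  band',z0,len(Q),np.polyfit(Q[:,1],Q[:,0],1))
    for nm,y in[('o',.15),('feet',.02),('caps',-.1)]:
        P=X[(abs(X[:,0]-.6)<.075)&(abs(X[:,1]-y)<.062)&(X[:,2]>.035)&(X[:,2]<.06)]
        print(nm,len(P),[np.round(q,3) for q in cv2.minAreaRect((P[:,:2]*1000).astype(np.float32))])
    for xy in[(.3,-.1),(.45,0),(.6,-.2),(.5,.2),(.4,.45),(.6,-.45)]: 
        P=X[np.hypot(X[:,0]-xy[0],X[:,1]-xy[1])<.02]; print('bench',xy,np.round(np.median(P[:,2]),4),end=' ')
    print()
```

```text
scene cup 570 0.10361005826606269 101 (array([0.4024, 0.3266]), np.float64(0.0014))
scene other 315 0.10581552471870592 86 (array([ 0.3728, -0.3445]), np.float64(0.0018))
jar lid 194 [0.43  0.383 0.052]
tape top 93 [0.383 0.254 0.034] (array([0.382 , 0.2547]), np.float64(0.0026))
bottle 186 (array([ 0.5906, -0.347 ]), np.float64(0.0023))
rail 514 [0.11997761 0.39880146 0.02583137] [ 0.66000027 -0.17626402  0.03000919] [0.77997788 0.22253743 0.05584056] [-0.08300465  0.70649072] z hist [0.03198619 0.04050878 0.05138633]
  band 0.003 952 [0.02334772 0.72073565]
  band 0.03 108 [0.02555167 0.70349779]
o 319 [array([613.682, 154.842]), array([103.9  ,  95.178]), np.float64(2.156)]
feet 293 [array([595.988,  21.989]), array([98.695, 94.863]), np.float64(4.256)]
caps 275 [array([ 579.602, -101.002]), array([99.612, 96.79 ]), np.float64(85.991)]
bench (0.3, -0.1) -0.0003 bench (0.45, 0) -0.0005 bench (0.6, -0.2) -0.0005 bench (0.5, 0.2) -0.0003 bench (0.4, 0.45) 0.0002 bench (0.6, -0.45) -0.0008 
side cup 381 0.10249626207206688 76 (array([0.4019, 0.3202]), np.float64(0.0016))
side other 686 0.10770461972856331 210 (array([ 0.3741, -0.3515]), np.float64(0.0009))
jar lid 13 [0.441 0.391 0.054]
tape top 104 [0.383 0.254 0.035] (array([0.3812, 0.2485]), np.float64(0.0074))
bottle 292 (array([ 0.5934, -0.3503]), np.float64(0.0012))
rail 566 [0.1199237  0.39975628 0.02509902] [ 0.66007409 -0.18346879  0.03004399] [0.77999779 0.21628749 0.05514302] [-0.03833632  0.71352766] z hist [0.03217267 0.04158    0.05143405]
  band 0.003 534 [0.00202023 0.7195229 ]
  band 0.03 102 [0.02368493 0.70263459]
o 274 [array([613.549, 148.744]), array([97.65 , 97.502]), np.float64(2.595)]
feet 319 [array([594.029,  15.647]), array([99.549, 97.291]), np.float64(4.029)]
caps 374 [array([ 578.324, -105.789]), array([96.33 , 97.761]), np.float64(86.144)]
bench (0.3, -0.1) 0.0007 bench (0.45, 0) 0.0004 bench (0.6, -0.2) 0.0006 bench (0.5, 0.2) 0.0008 bench (0.4, 0.45) nan bench (0.6, -0.45) 0.0007
  return _methods._mean(a, axis=axis, dtype=dtype,
  ret = ret.dtype.type(ret / rcount)
```

Request:
move_arm:
  deltas:
    - [[0,0,0],[0.3,-0.5,0.3],-1]
    - [[0,0,0],[0.6,-1,0.5],-1]
    - [[0,0,0],[0.6,-1,0.5],-1]

```text
time: 0.48
tool_pos: [0.3269, 0.519, 0.2835]
tcp_rot: [0.634, 3.075, 0.004]
wrist_force: [0.4, 0.3, 0.0]
width: 0.998
```

Request:
move_arm:
  deltas:
    - [[0,0,0],[0.0,-0.5,0],-1]
    - [[0,0,0],[0.0,-1,0],-1]
    - [[0,0,0],[0,-1,0],-1]
    - [[0,0,0],[0,-1,0],-1]

```text
time: 0.98
tool_pos: [0.3243, 0.4217, 0.281]
tcp_rot: [-0.628, -3.078, -0.001]
wrist_force: [0.6, 0.5, -0.2]
width: 1.0
```

Run:
```python
from workcell import status, read_camera, camera_info
import cv2,numpy as np
s=status.read_state();print({k:np.round(v,4) for k,v in s.items() if k!='joint_torque'})
c=camera_info("wrist");p,d=read_camera("wrist");print(c, -c['R'].T@c['t'])
np.savez("pics/wrist1.npz",p=p,d=d,**c)
cv2.imwrite("pics/wrist1.png",cv2.resize(p[:,:,::-1],None,fx=1.5,fy=1.5))
```

```text
{'time': np.float64(0.975), 'q': array([ 8.6790e-01, -3.6400e-02,  1.8450e+00,  8.0000e-04,  1.3327e+00,
       -3.0020e-01]), 'joint_vel': array([ 0.0109,  0.0164, -0.0185, -0.0041,  0.0041, -0.0017]), 'tool_pos': array([0.3243, 0.4217, 0.281 ]), 'tcp_rot': array([-6.2840e-01, -3.0776e+00, -1.0000e-03]), 'wrist_force': array([ 0.5812,  0.5436, -0.2032]), 'torque': array([ 0.0674, -0.0421, -0.0027]), 'width': np.float64(1.0001)}
{'K': array([[297.31863964,   0.        , 255.86848945],
       [  0.        , 297.31863964, 189.70863869],
       [  0.        ,   0.        ,   1.        ]]), 'R': array([[ 3.91121578e-01,  9.20338970e-01, -3.02314849e-04],
       [ 8.81543690e-01, -3.74540125e-01,  2.87402884e-01],
       [ 2.64394845e-01, -1.12675973e-01, -9.57809736e-01]]), 't': array([-0.51485206, -0.17934154,  0.38908073])} [0.25659621 0.45050786 0.42405294]
```

View pics/wrist1.png

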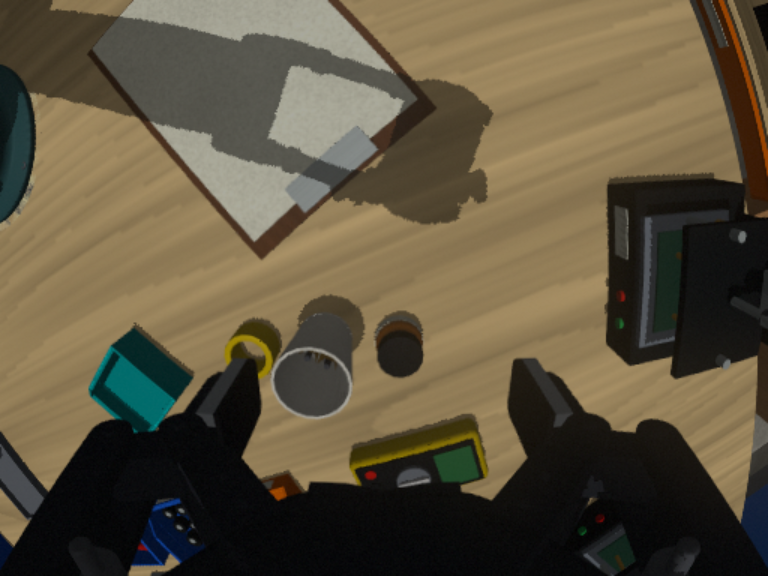

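Wrist view: the cup rim is centred near (312,382), with standoffs visible inside. The tape is at (252,350), the jar at (400,350), the turquoise bin at (140,375) and the meter at (415,465). The cup is the right one, with standoffs inside and the jar and tape on either side.

Request:
move_arm:
  deltas:
    - [[-0.04,-0.11,0.0],[0.0,0,0],-1]
    - [[-0.08,-0.22,0.0],[0,0,0],-1]
    - [[-0.12,-0.33,0],[0,0,0],-1]
    - [[-0.16,-0.44,0],[0,0,0],-1]
    - [[-0.16,-0.44,0],[0,0,0],-1]

```text
time: 1.65
tool_pos: [0.3214, 0.4226, 0.278]
tcp_rot: [0.472, 2.365, -0.141]
wrist_force: [-0.7, 0.3, -0.5]
width: 1.0
```

```bash
cat >> h.py <<'E'
def wray(u,v,K,R,t,z):
    x=np.array([u-K[0,2],v-K[1,2]])/K[0,0]; a=np.hypot(*x); k=x/a
    r=R.T@np.array([k[0]*np.sin(a),k[1]*np.sin(a),np.cos(a)]); o=-R.T@t; return o+r*(z-o[2])/r[2]
def wcloud(d,K,R,t):
    v,u=np.mgrid[:d.shape[0],:d.shape[1]]; x=(u-K[0,2])/K[0,0]; y=(v-K[1,2])/K[0,0]; a=np.hypot(x,y)+1e-9; k=np.tan(a)/a
    return (np.stack([x*k*d,y*k*d,d],-1)-t)@R
from scipy.spatial.transform import Rotation as Ro
A,B,HL=.5087,.5658,-.0942
E
python3 - <<'E'
from h import *
from workcell import status
s=status.read_state();q=s['q'];p=s['tool_pos'];R=Ro.from_rotvec(s['tcp_rot']).as_matrix()
print(q.round(4),p,R.round(3))
for s4 in(1,-1):
  M=(Ro.from_euler('z',q[0])*Ro.from_euler('y',q[1]+q[2])*Ro.from_euler('z',s4*q[3])*Ro.from_euler('y',q[4])*Ro.from_euler('z',q[5]+np.pi/2)).as_matrix(); print(s4,M.round(3))
# L3 from z: z=h+A c2+B c23 + L3*Rz
zz=A*np.cos(q[1])+B*np.cos(q[1]+q[2]); L3=(p[2]-zz-HL)/(1+R[2,2]); print('L3',L3,'h',HL+L3)
W=p-L3*R[:,2]; print('W',W,'r',np.hypot(*W[:2]),A*np.sin(q[1])+B*np.sin(q[1]+q[2]),'az',np.arctan2(W[1],W[0])-q[0])
P,d,K,Rc,t=load("pics/wrist1.npz")
X=wcloud(d,K,Rc,t)
hsv=cv2.cvtColor(P,cv2.COLOR_RGB2HSV); m=((hsv[...,1]<35)&(hsv[...,2]>130)&(X[...,2]>.09)&(X[...,2]<.11)&(d>0)); m[:,:170]=0;m[:,245:]=0
ys,xs=np.nonzero(m); print(len(xs)); e=cv2.fitEllipse(cv2.convexHull(np.stack([xs,ys],1))); print(e)
pts=np.array([wray(*c[0],K,Rc,t,.1)[:2] for c in cv2.convexHull(np.stack([xs,ys],1))]); print('rim hull',cv2.minEnclosingCircle(pts.astype(np.float32)))
for nm,(u,v) in {'jarlid':(400/1.5,356/1.5)}.items(): print(nm,wray(u,v,K,Rc,t,.052))
print('tape',wray(252/1.5,352/1.5,K,Rc,t,.036))
E
```

```text
[ 1.321  -0.0125  1.9947 -0.7564  1.3326  0.3973] [0.32143365 0.42255297 0.27802704] [[-0.681  0.373  0.63 ]
 [ 0.296  0.927 -0.229]
 [-0.67   0.03  -0.742]]
1 [[-0.681  0.373  0.63 ]
 [ 0.296  0.927 -0.229]
 [-0.67   0.03  -0.742]]
-1 [[-0.435  0.61  -0.663]
 [ 0.755  0.648  0.101]
 [ 0.491 -0.457 -0.742]]
L3 0.34830729718865905 h 0.25410729718865904
W [0.10206131 0.50238499 0.53652385] r 0.5126472414978548 0.5122165759266818 az 0.04938155160154878
219
((207.2921600341797, 254.95697021484375), (45.94185256958008, 54.31193161010742), 108.98331451416016)
rim hull ((0.40185248851776123, 0.32213759422302246), 0.034372955560684204)
jarlid [0.42855314 0.39356448 0.052     ]
tape [0.37684246 0.25748501 0.036     ]
```

```bash
cat >> h.py <<'E'
L3,H0,OFF=.3483,.2541,.0252
LO=np.array([-2.63,-.94,.31,-1.31,0,-2.55]);HI=np.array([2.63,2.18,2.57,4.45,2.66,2.55])
def ik(p,R):
    W=np.asarray(p)-L3*R[:,2]; rr=np.hypot(W[0],W[1])
    q1=np.arctan2(W[1],W[0])-np.arcsin(OFF/rr); r=np.sqrt(rr**2-OFF**2); z=W[2]-H0
    D2=r*r+z*z; c=(D2-A*A-B*B)/(2*A*B)
    if abs(c)>1: return []
    q3=np.arccos(c); q2=np.arctan2(r,z)-np.arctan2(B*np.sin(q3),A+B*np.cos(q3))
    M=(Ro.from_euler('z',q1)*Ro.from_euler('y',q2+q3)).as_matrix().T@R@Ro.from_euler('z',-np.pi/2).as_matrix()
    q5=np.arccos(np.clip(M[2,2],-1,1)); q4=np.arctan2(M[1,2],M[0,2]); q6=np.arctan2(M[2,1],-M[2,0])
    out=[]
    for a in(q4,q4+2*np.pi):
        for b in(q6,q6+2*np.pi,q6-2*np.pi):
            q=np.array([q1,q2,q3,a,q5,b])
            if (q>LO).all() and (q<HI).all(): out.append(q)
    return out
def fk(q):
    R=(Ro.from_euler('z',q[0])*Ro.from_euler('y',q[1]+q[2])*Ro.from_euler('z',q[3])*Ro.from_euler('y',q[4])*Ro.from_euler('z',q[5]+np.pi/2)).as_matrix()
    r=A*np.sin(q[1])+B*np.sin(q[1]+q[2]); z=H0+A*np.cos(q[1])+B*np.cos(q[1]+q[2])
    return np.array([r*np.cos(q[0])-OFF*np.sin(q[0]),r*np.sin(q[0])+OFF*np.cos(q[0]),z])+L3*R[:,2],R
def toolR(az,tilt,roll=0,flip=0):
    """tool z at azimuth az, tilt below horizontal (deg); roll about tool z; y horizontal at roll 0"""
    az,tilt=np.radians([az,tilt]); z=np.array([np.cos(az)*np.cos(tilt),np.sin(az)*np.cos(tilt),-np.sin(tilt)])
    y=np.array([-np.sin(az),np.cos(az),0]); 
    if flip: y=-y
    R=np.stack([np.cross(y,z),y,z],1); return R@Ro.from_euler('z',roll,degrees=True).as_matrix()
E
python3 - <<'E'
from h import *
from workcell import status
s=status.read_state();print(s['q'].round(3),[x.round(3) for x in ik(s['tool_pos'],Ro.from_rotvec(s['tcp_rot']).as_matrix())])
cup=np.array([.402,.322,.08])
for f in(0,1):
 for tilt in(0,15,25):
  for az in(-30,-20,-10,0,10,20):
   R=toolR(az,tilt,0,f)
   for back in(.1,):
     a=ik(cup+.019*R[:,2],R); b=ik(cup-back*R[:,2],R)
     print('grasp',f,tilt,az,[x.round(2) for x in a],'pre',len(b))
b=np.array([.605,.16,.127])
print('pour')
for az in(-20,0,15,30,45):
  for tilt in(0,10):
   for f in(0,1):
    print(az,tilt,f,[(r,ik(b+.019*toolR(az,tilt,r,f)[:,2],toolR(az,tilt,r,f))[0].round(2)[[3,4,5]]) for r in(-130,-115,0,115,130) if ik(b+.019*toolR(az,tilt,r,f)[:,2],toolR(az,tilt,r,f))])
E
```

```text
[ 1.321 -0.013  1.995 -0.756  1.333  0.397] [array([ 1.321, -0.013,  1.995, -0.756,  1.333,  0.397])]
grasp 0 0 -30 [] pre 1
grasp 0 0 -20 [] pre 1
grasp 0 0 -10 [] pre 0
grasp 0 0 0 [array([1.27, 0.69, 2.44, 4.41, 1.57, 1.56])] pre 0
grasp 0 0 10 [array([1.19, 0.7 , 2.54, 4.16, 1.62, 1.65])] pre 0
grasp 0 0 20 [] pre 0
grasp 0 15 -30 [array([ 1.26,  0.56,  2.17, -1.27,  1.42,  1.17])] pre 1
grasp 0 15 -20 [] pre 1
grasp 0 15 -10 [] pre 0
grasp 0 15 0 [array([1.24, 0.42, 2.5 , 4.44, 1.24, 1.35])] pre 0
grasp 0 15 10 [] pre 0
grasp 0 15 20 [] pre 0
grasp 0 25 -30 [array([ 1.22,  0.44,  2.19, -1.2 ,  1.27,  1.05])] pre 1
grasp 0 25 -20 [] pre 1
grasp 0 25 -10 [] pre 1
grasp 0 25 0 [] pre 0
grasp 0 25 10 [] pre 0
grasp 0 25 20 [] pre 0
grasp 1 0 -30 [] pre 1
grasp 1 0 -20 [] pre 1
grasp 1 0 -10 [] pre 0
grasp 1 0 0 [array([ 1.27,  0.69,  2.44,  4.41,  1.57, -1.58])] pre 0
grasp 1 0 10 [array([ 1.19,  0.7 ,  2.54,  4.16,  1.62, -1.49])] pre 0
grasp 1 0 20 [] pre 0
grasp 1 15 -30 [array([ 1.26,  0.56,  2.17, -1.27,  1.42, -1.98])] pre 1
grasp 1 15 -20 [] pre 1
grasp 1 15 -10 [] pre 0
gras
[... 2571 characters left out ...]
ray([ 2.49,  1.19, -1.41])), (115, array([2.49, 1.19, 0.6 ])), (130, array([2.49, 1.19, 0.86]))]
45 0 0 [(-130, array([ 2.09,  1.48, -0.54])), (-115, array([ 2.09,  1.48, -0.27])), (0, array([2.09, 1.48, 1.73])), (115, array([ 2.09,  1.48, -2.54])), (130, array([ 2.09,  1.48, -2.28]))]
45 0 1 [(0, array([ 2.09,  1.48, -1.41])), (115, array([2.09, 1.48, 0.6 ])), (130, array([2.09, 1.48, 0.86]))]
45 10 0 [(-130, array([ 2.03,  1.24, -0.41])), (-115, array([ 2.03,  1.24, -0.14])), (0, array([2.03, 1.24, 1.86])), (115, array([ 2.03,  1.24, -2.41])), (130, array([ 2.03,  1.24, -2.15]))]
45 10 1 [(0, array([ 2.03,  1.24, -1.28])), (115, array([2.03, 1.24, 0.73])), (130, array([2.03, 1.24, 0.99]))]
```

```bash
cat >> h.py <<'E'
def cur():
    from workcell import status
    s=status.read_state(); return s['tool_pos'],Ro.from_rotvec(s['tcp_rot']).as_matrix(),s
def plan(p0,R0,p1,R1,name=''):
    """delta numbers from pose 0 to 1, and joint check along the way"""
    rv=Ro.from_matrix(R1@R0.T).as_rotvec(); sh=np.asarray(p1)-p0
    Q=[ik(p0+f*sh,Ro.from_rotvec(f*rv).as_matrix()@R0) for f in np.linspace(0,1,11)]
    bad=[i for i,x in enumerate(Q) if not x]
    m=''
    if not bad:
        J=np.array([x[0] for x in Q]); m=f"end {J[-1].round(2)} max step/10% {abs(np.diff(J,axis=0)).max(0).round(2)} minmargin {np.minimum(J-LO,HI-J).min(0).round(2)}"
    print(name,'turn',(rv/(np.pi/2)).round(3),'shift',(sh/.1).round(3),'rows>=',int(np.ceil(max(np.degrees(np.linalg.norm(rv))/10.7,np.linalg.norm(sh)/.0625))),'BAD' if bad else '',bad,m)
E
python3 - <<'E'
from h import *
p,R,s=cur(); print(p,s['time'])
cup=np.array([.402,.322,.08])
for az,tilt in((-35,20),(-40,20),(-35,12)):
    R1=toolR(az,tilt); d=R1[:,2]; pre=cup-.10*d; g=cup+.019*d; up=g+[0,0,.12]
    print(az,tilt,pre.round(3),g.round(3)); plan(p,R,pre,R1,'pre'); plan(pre,R1,g,R1,'grasp'); plan(g,R1,up,R1,'up')
    for paz,pt in((-60,15),(-70,15),(-80,15),(-70,5)):
        R2=toolR(paz,pt); b=np.array([.592,.152,.13]); b2=b+.019*R2[:,2]; hi=b2+[0,0,.07]
        plan(up,R1,hi,R2,f'carry{paz},{pt}'); plan(hi,R2,b2,toolR(paz,pt,-65),'r65');plan(b2,toolR(paz,pt,-65),b2,toolR(paz,pt,-130),'r130')
tr=np.array([.474,-.329,.086])
for az in(-80,-95,-110,-125):
  for t in(5,12,20):
    R3=toolR(az,t);q=ik(tr+.019*R3[:,2],R3); q2=ik(tr+[0,0,.1]-.1*R3[:,2],R3); print('tray',az,t,[x.round(2) for x in q],[x.round(2) for x in q2])
E
```

```text
[0.32143365 0.42255297 0.27802704] 1.65
-35 20 [0.325 0.376 0.114] [0.417 0.312 0.074]
pre turn [-0.165 -0.265 -0.147] shift [ 0.036 -0.467 -1.638] rows>= 3  [] end [ 1.43  0.5   2.04 -1.    1.53  1.04] max step/10% [0.02 0.06 0.02 0.04 0.02 0.07] minmargin [1.2  0.93 0.51 0.31 1.13 1.51]
grasp turn [0. 0. 0.] shift [ 0.916 -0.641 -0.407] rows>= 2  [] end [ 1.23  0.53  2.13 -1.17  1.39  1.1 ] max step/10% [0.02 0.   0.01 0.02 0.01 0.01] minmargin [1.2  1.44 0.44 0.14 1.13 1.45]
up turn [0. 0. 0.] shift [0.  0.  1.2] rows>= 2  [] end [ 1.23  0.3   2.13 -1.14  1.48  0.89] max step/10% [0.   0.02 0.   0.   0.01 0.02] minmargin [1.4  1.24 0.43 0.14 1.18 1.45]
carry-60,15 turn [-0.041 -0.038 -0.278] shift [ 1.846 -1.757  0.016] rows>= 5  [] end [ 0.74  0.47  1.94 -1.24  1.51  0.86] max step/10% [0.05 0.02 0.03 0.01 0.01 0.01] minmargin [1.4  1.24 0.44 0.07 1.15 1.66]
r65 turn [-0.349  0.604  0.187] shift [ 0.   0.  -0.7] rows>= 7  [] end [ 0.74  0.59  1.94 -1.25  1.48 -0.16] max step/10% [0.   0.01 0.   0.   0.   0.1 ] minmargin [1.89 1.41 0.63 0.06 1.15 1.69]
r130 turn [-0.349  0.604  0.
[... 8261 characters left out ...]

tray -110 5 [array([-0.08,  0.75,  1.96, -1.29,  1.6 ,  1.15])] [array([ 0.1 ,  0.6 ,  1.88, -1.15,  1.77,  0.98])]
tray -110 12 [array([-0.09,  0.67,  1.98, -1.24,  1.51,  1.09])] [array([ 0.09,  0.51,  1.89, -1.1 ,  1.7 ,  0.91])]
tray -110 20 [array([-0.11,  0.58,  2.  , -1.19,  1.4 ,  1.02])] [array([ 0.07,  0.41,  1.9 , -1.04,  1.62,  0.83])]
tray -125 5 [array([-0.13,  0.82,  1.78, -1.11,  1.73,  1.09])] [array([ 0.02,  0.73,  1.65, -1.03,  1.92,  0.93])]
tray -125 12 [array([-0.14,  0.75,  1.8 , -1.06,  1.65,  1.05])] [array([ 0.01,  0.65,  1.66, -0.98,  1.85,  0.89])]
tray -125 20 [array([-0.15,  0.67,  1.83, -1.  ,  1.54,  1.  ])] [array([-0.01,  0.56,  1.68, -0.92,  1.78,  0.84])]
```

Request:
move_arm:
  deltas:
    - [[-0.09,-0.13,-0.1],[0.05,-0.2,-0.4],-1]
    - [[-0.177,-0.258,-0.202],[0.09,-0.4,-0.8],-1]
    - [[-0.177,-0.258,-0.202],[0.09,-0.4,-0.8],-1]
    - [[-0.177,-0.258,-0.202],[0.09,-0.4,-0.8],-1]
    - [[-0.177,-0.258,-0.202],[0.09,-0.4,-0.8],-1]

```text
time: 2.28
tool_pos: [0.3342, 0.3819, 0.2016]
tcp_rot: [0.676, 1.828, -0.461]
wrist_force: [-0.0, 0.1, 0.6]
width: 1.004
```

Request:
move_arm:
  deltas:
    - [[0,0,0],[0,0,-0.5],-1]
    - [[0,0,0],[0,0,-0.83],-1]
    - [[0,0,0],[0,0,-0.83],-1]
    - [[0,0,0],[0,0,-0.83],-1]

```text
time: 2.78
tool_pos: [0.3341, 0.3822, 0.1212]
tcp_rot: [0.678, 1.826, -0.457]
wrist_force: [0.6, -0.3, 0.5]
width: 1.0
```

Run:
```python
from h import *
from workcell import read_camera,camera_info
p,R,s=cur(); print(p,s['time'],s['q'].round(3),s['joint_vel'].round(3))
cup=np.array([.402,.322,.08]); R1=toolR(-40,20); print(((cup-p)@R).round(4),'cup in tool'); plan(p,R,cup+.019*R1[:,2],R1,'grasp')
c=camera_info("wrist");P,d=read_camera("wrist"); np.savez("pics/w2.npz",p=P,d=d,**c); cv2.imwrite("pics/w2.png",P[:,:,::-1])
```

```text
[0.33414164 0.38216316 0.12117805] 2.775 [ 1.389  0.529  1.969 -0.957  1.575  1.034] [ 0.004 -0.    -0.007 -0.001 -0.002  0.007]
[ 0.0076 -0.0027  0.0993] cup in tool
grasp turn [-0.007  0.005  0.002] shift [ 0.815 -0.716 -0.477] rows>= 2  [] end [ 1.22  0.56  2.07 -1.1   1.43  1.09] max step/10% [0.02 0.   0.01 0.02 0.02 0.01] minmargin [1.24 1.47 0.5  0.21 1.09 1.46]
```

View pics/w2.png

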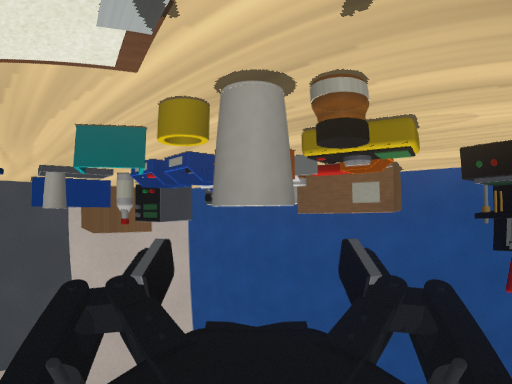

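Wrist view 2 (upside down): the cup sits centred at column 254 between the fingertips (157 and 358). The tape (184,120) and jar (340,108) are outside the finger paths.

Request:
move_arm:
  deltas:
    - [[0,0,0],[0.0,0.0,-0.3],-1]
    - [[0,0,0],[0.2,-0.18,-0.38],-1]
    - [[0,0,0],[0.5,-0.43,-0.42],-1]
    - [[0,0,0],[0.7,-0.61,-0.45],-1]
    - [[0,0,0],[0.82,-0.71,-0.47],-1]
    - [[0,0,0],[0.82,-0.71,-0.47],-1]
    - [[0,0,0],[0.82,-0.71,-0.47],1]
    - [[0,0,0],[0.82,-0.71,-0.47],1]
    - [[0,0,0],[0.82,-0.71,-0.47],1]
    - [[0,0,0],[0.82,-0.71,-0.47],1]
  grip_force: 40

```text
time: 4.08
tool_pos: [0.4156, 0.3111, 0.0722]
tcp_rot: [0.673, 1.824, -0.46]
wrist_force: [-1.5, 2.3, 4.9]
width: 0.776
```

Request:
move_arm:
  deltas:
    - [[0,0,0],[0,0,0.05],1]
    - [[0,0,0],[0,0,0.3],1]
    - [[0,0,0],[0,0,0.65],1]
    - [[0,0,0],[0,0,1],1]
    - [[0,0,0],[0,0,1],1]

```text
time: 4.7
tool_pos: [0.4158, 0.3112, 0.1726]
tcp_rot: [0.677, 1.827, -0.456]
wrist_force: [-0.4, 0.1, -4.1]
width: 0.779
```

Run:
```python
from h import *
from workcell import read_camera,camera_info
p,R,s=cur(); print(p,s['time'],s['wrist_force'],s['width'])
ims=[]
for n in("scene","side"):
    P,d=read_camera(n); np.savez(f"pics/{n}1.npz",p=P,d=d,**camera_info(n)); ims.append(P)
a=ims[0][110:290,190:430];b=ims[1][90:270,170:410]
cv2.imwrite("pics/lift.png",cv2.resize(np.hstack([a,b])[:,:,::-1],(800,300),interpolation=cv2.INTER_CUBIC))
for az in(-65,-72):
  for t in(15,):
    R2=toolR(az,t); b=np.array([.592,.152,.13])+.019*R2[:,2]; hi=b+[0,0,.07]; plan(p,R,hi,R2,f'carry{az}')
```

```text
[0.41581903 0.31123387 0.17258455] 4.7 [-0.43319824  0.08820144 -4.08499068] 0.7785633892487991
carry-65 turn [-0.05  -0.028 -0.276] shift [ 1.839 -1.759  0.225] rows>= 5  [] end [ 0.73  0.51  1.88 -1.18  1.57  0.86] max step/10% [0.05 0.02 0.03 0.01 0.01 0.01] minmargin [1.41 1.31 0.49 0.13 1.09 1.61]
carry-72 turn [-0.052 -0.025 -0.354] shift [ 1.819 -1.767  0.225] rows>= 5  [] end [ 0.71  0.56  1.8  -1.11  1.65  0.86] max step/10% [0.05 0.03 0.04 0.   0.02 0.01] minmargin [1.41 1.31 0.49 0.2  1.01 1.61]
```

View pics/lift.png

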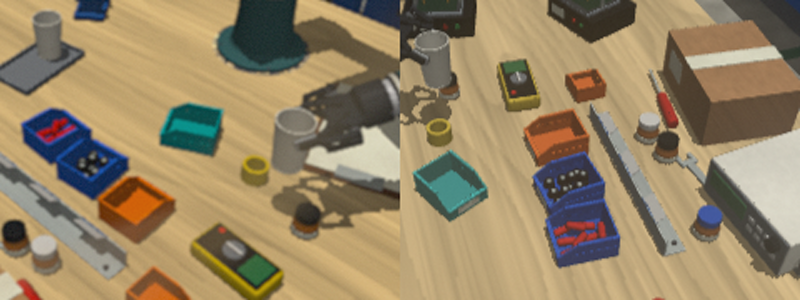

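The cup is lifted (crop at (295,140) in scene, (433,60) in side). Tape and jar are still standing in place. Carrying it to the orange bin.

Request:
move_arm:
  deltas:
    - [[0,0,-0.03],[0.2,-0.2,0.05],1]
    - [[-0.01,0,-0.07],[0.45,-0.44,0.08],1]
    - [[-0.02,-0.01,-0.12],[0.7,-0.68,0.11],1]
    - [[-0.026,-0.012,-0.177],[0.91,-0.88,0.11],1]

```text
time: 5.3
tool_pos: [0.5063, 0.2203, 0.1797]
tcp_rot: [0.906, 1.707, -0.677]
wrist_force: [-0.3, 0.2, -2.8]
width: 0.778
```

Request:
move_arm:
  deltas:
    - [[0,0,-0.05],[0.3,-0.3,0.05],1]
    - [[-0.01,0,-0.1],[0.6,-0.55,0.08],1]
    - [[-0.02,-0.01,-0.14],[0.8,-0.78,0.11],1]
    - [[-0.026,-0.012,-0.177],[0.91,-0.88,0.11],1]
    - [[-0.026,-0.012,-0.177],[0.91,-0.88,0.11],1]

```text
time: 5.92
tool_pos: [0.5978, 0.1326, 0.1903]
tcp_rot: [1.129, 1.56, -0.88]
wrist_force: [-1.2, -0.1, -3.2]
width: 0.779
```

Run:
```python
from h import *
from workcell import read_camera,camera_info
p,R,s=cur(); print(p,s['time'],s['width'])
R2=toolR(-72,15); b=np.array([.592,.152,.13])+.019*R2[:,2]
plan(p,R,b+[0,0,0.0],toolR(-72,15,-70),'70'); plan(b,toolR(-72,15,-70),b,toolR(-72,15,-135),'135')
c=camera_info("wrist");P,d=read_camera("wrist");X=wcloud(d,c['K'],c['R'],c['t']); hsv=cv2.cvtColor(P,cv2.COLOR_RGB2HSV).astype(int)
np.savez("pics/w3.npz",p=P,d=d,**c)
m=(hsv[...,0]>4)&(hsv[...,0]<16)&(hsv[...,1]>180)&(d>0)&(X[...,2]>.003)&(X[...,2]<.06)&(abs(X[...,0]-.6)<.09)&(abs(X[...,1]-.15)<.08)
print('orange pts',m.sum()); 
if m.sum()>50: print(cv2.minAreaRect((X[m][:,:2]*1000).astype(np.float32)),X[m].min(0),X[m].max(0))
```

```text
[0.59778711 0.1325613  0.19032092] 5.925 0.7785318559392008
70 turn [-0.227  0.71   0.202] shift [-0.001  0.02  -0.652] rows>= 7  [] end [ 0.71  0.66  1.79 -1.1   1.6  -0.27] max step/10% [0.   0.01 0.   0.   0.   0.11] minmargin [1.92 1.51 0.77 0.2  1.01 1.7 ]
135 turn [-0.216  0.663  0.187] shift [0. 0. 0.] rows>= 7  [] end [ 0.71  0.66  1.79 -1.1   1.6  -1.41] max step/10% [0.   0.   0.   0.   0.   0.11] minmargin [1.92 1.52 0.78 0.21 1.06 1.14]
orange pts 4942
((627.7373657226562, 116.38837432861328), (120.62468719482422, 57.401695251464844), 34.584693908691406) [0.56300407 0.1027105  0.01598568] [0.66370978 0.17346225 0.05402289]
```

Request:
move_arm:
  deltas:
    - [[-0.03,0.09,0.025],[0,0.02,0],1]
    - [[-0.06,0.18,0.05],[0,0.02,0],1]
    - [[-0.09,0.28,0.08],[0,0.02,0],1]
    - [[-0.12,0.38,0.108],[0,0.02,-0.05],1]
    - [[-0.15,0.47,0.134],[0,0.02,-0.2],1]
    - [[-0.18,0.56,0.16],[0,0.02,-0.4],1]
    - [[-0.21,0.65,0.185],[0,0.02,-0.55],1]
    - [[-0.227,0.71,0.202],[0,0.02,-0.65],1]
    - [[-0.227,0.71,0.202],[0,0.02,-0.65],1]

```text
time: 7.1
tool_pos: [0.5961, 0.1363, 0.1266]
tcp_rot: [0.038, 2.221, -1.607]
wrist_force: [-0.5, 0.5, -2.3]
width: 0.784
```

Request:
move_arm:
  deltas:
    - [[-0.022,0.066,0.019],[0,0,0],1]
    - [[-0.043,0.133,0.037],[0,0,0],1]
    - [[-0.065,0.2,0.056],[0,0,0],1]
    - [[-0.086,0.265,0.075],[0,0,0],1]
    - [[-0.108,0.33,0.094],[0,0,0],1]
    - [[-0.13,0.4,0.112],[0,0,0],1]
    - [[-0.151,0.464,0.131],[0,0,0],1]
    - [[-0.173,0.53,0.15],[0,0,0],1]
    - [[-0.194,0.6,0.168],[0,0,0],1]
    - [[-0.216,0.663,0.187],[0,0,0],1]
    - [[-0.216,0.663,0.187],[0,0,0],1]
    - [[-0.216,0.663,0.187],[0,0,0],1]
    - [[-0.216,0.663,0.187],[0,0,0],1]
    - [[-0.216,0.663,0.187],[0,0,0],1]
    - [[-0.216,0.663,0.187],[0,0,0],1]

```text
time: 8.98
tool_pos: [0.5976, 0.1359, 0.1283]
tcp_rot: [1.192, -1.957, 1.708]
wrist_force: [1.0, -0.4, -0.9]
width: 0.78
```

Run:
```python
from h import *
from workcell import read_camera,camera_info
p,R,s=cur(); print(p,s['time'],s['width'],s['wrist_force'])
ims=[read_camera(n)[0] for n in("scene","side")]
a=ims[0][170:290,200:360];b=ims[1][110:230,200:360]
cv2.imwrite("pics/pour.png",cv2.resize(np.hstack([a,b])[:,:,::-1],(800,300),interpolation=cv2.INTER_CUBIC))
plan(p,R,p+[0,0,.07],toolR(-72,15,-70),'b70'); plan(p,toolR(-72,15,-70),p,toolR(-72,15),'b0')
```

```text
[0.59759912 0.13592578 0.12827862] 8.975 0.7795683726367835 [ 1.00956519 -0.40887067 -0.9371438 ]
b70 turn [ 0.214 -0.662 -0.186] shift [0.  0.  0.7] rows>= 7  [] end [ 0.71  0.56  1.79 -1.11  1.65 -0.37] max step/10% [0.   0.01 0.   0.   0.   0.1 ] minmargin [1.92 1.5  0.78 0.2  1.01 1.14]
b0 turn [ 0.232 -0.715 -0.201] shift [0. 0. 0.] rows>= 7  [] end [ 0.71  0.66  1.79 -1.1   1.61  0.94] max step/10% [0.   0.   0.   0.   0.   0.12] minmargin [1.92 1.52 0.78 0.21 1.05 1.61]
```

View pics/pour.png

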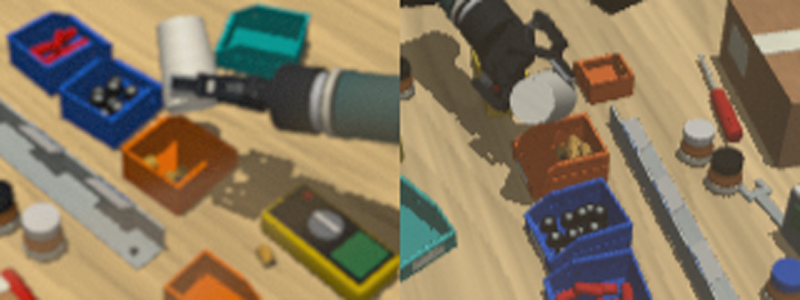

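Pour crop: the standoffs lie in the orange bin, at (170,165) in the scene half and (572,150) in the side half. One brass piece lies on the bench near the meter, at (265,255) in the scene half, so it bounced out and must be fetched. I'll put the cup upright, look again, then place it.

Request:
move_arm:
  deltas:
    - [[0.054,-0.166,-0.047],[0,0,0.2],1]
    - [[0.107,-0.331,-0.093],[0,0,0.4],1]
    - [[0.16,-0.5,-0.14],[0,0,0.6],1]
    - [[0.214,-0.662,-0.186],[0,0,0.7],1]
    - [[0.214,-0.662,-0.186],[0,0,0.7],1]
    - [[0.214,-0.662,-0.186],[0,0,0.7],1]
    - [[0.214,-0.662,-0.186],[0,0,0.7],1]

```text
time: 9.95
tool_pos: [0.5975, 0.1359, 0.1983]
tcp_rot: [0.038, 2.22, -1.611]
wrist_force: [0.9, 0.4, -0.1]
width: 0.776
```

Request:
move_arm:
  deltas:
    - [[0.12,-0.36,-0.1],[0,0,0],1]
    - [[0.232,-0.715,-0.201],[0,0,0],1]
    - [[0.232,-0.715,-0.201],[0,0,0],1]
    - [[0.232,-0.715,-0.201],[0,0,0],1]
    - [[0.232,-0.715,-0.201],[0,0,0],1]
    - [[0.232,-0.715,-0.201],[0,0,0],1]
    - [[0.232,-0.715,-0.201],[0,0,0],1]

```text
time: 10.82
tool_pos: [0.5976, 0.1359, 0.1982]
tcp_rot: [1.131, 1.556, -0.868]
wrist_force: [-0.5, 1.4, -1.4]
width: 0.775
```

Run:
```python
from h import *
from workcell import read_camera,camera_info
p,R,s=cur(); print(p,s['time'],s['width'],s['wrist_force'])
for n in("scene","side"):
    P,d=read_camera(n); c=camera_info(n); X=cloud(P,d,c['K'],c['R'],c['t']); hsv=cv2.cvtColor(P,cv2.COLOR_RGB2HSV).astype(int)
    np.savez(f"pics/{n}2.npz",p=P,d=d,**c)
    reg=(d>0)&(X[...,2]>.005)&(X[...,2]<.03)&(X[...,0]>.45)&(X[...,0]<.85)&(abs(X[...,1]-.25)<.2)
    N,L,st,ce=cv2.connectedComponentsWithStats(reg.astype(np.uint8))
    for i in range(1,N):
        if st[i,4]>4 and st[i,4]<150: Q=X[L==i]; print(n,st[i,4],ce[i].round(1),Q.mean(0).round(3),Q[:,2].max().round(3),hsv[L==i].mean(0).round())
    u,v=((300,266,50,30) if n=="scene" else (0,0,0,0))[:2]
S=np.load("pics/scene2.npz")['p'][190:290,220:353]; T=np.load("pics/side2.npz")['p'][110:210,210:343]
cv2.imwrite("pics/p2.png",cv2.resize(np.hstack([S,T])[:,:,::-1],(798,300),interpolation=cv2.INTER_CUBIC))
R3=toolR(-115,15); t=np.array([.474,-.329,.095])+.019*R3[:,2]
plan(p,R,t+[0,0,.08],R3,'carry')
```

```text
[0.59755047 0.1358988  0.19815558] 10.825 0.7750897487674426 [-0.51463051  1.35983796 -1.39784643]
scene 148 [253.1 219. ] [0.598 0.065 0.017] 0.03 [110. 172.  87.]
scene 5 [274.2 226.4] [0.569 0.128 0.006] 0.007 [ 13. 243. 218.]
scene 6 [272.5 229.7] [0.582 0.134 0.006] 0.007 [ 13. 239. 176.]
scene 5 [278.4 229.8] [0.571 0.148 0.006] 0.007 [ 14. 231. 115.]
scene 5 [280.6 232.4] [0.574 0.16  0.006] 0.007 [ 13. 218. 109.]
scene 56 [271.2 238.3] [0.619 0.162 0.017] 0.029 [ 16. 187. 163.]
scene 32 [369.1 249.1] [0.452 0.398 0.016] 0.028 [ 19.  87. 118.]
scene 111 [200.6 258.7] [0.819 0.069 0.019] 0.03 [ 17. 107. 116.]
scene 5 [233.  251.6] [0.729 0.109 0.006] 0.009 [ 38.  14. 167.]
scene 124 [217.6 268.8] [0.809 0.132 0.019] 0.03 [ 17.  95. 128.]
scene 7 [248.9 264.3] [0.73  0.176 0.006] 0.008 [ 25.  21. 169.]
scene 13 [252.2 269.6] [0.737 0.197 0.006] 0.009 [ 23.  24. 142.]
scene 46 [306.3 271.7] [0.641 0.315 0.013] 0.019 [ 19. 148. 162.]
side 16 [229.6 137.1] [0.549 0.384 0.021] 0.029 [ 22. 130.  99.]
side 6 [205.  142.3] [0.452 0.389 0.016] 0.025 [ 18.  87. 134.]
side 96 [241.4 152.1] [0.567 0.284 0.019] 0.03 [ 23. 151. 103.]
side 98 [291.6 171.3] [0.705 0.13  0.018] 0.03 [21. 34. 77.]
side 84 [317.7 171. ] [0.791 0.1   0.02 ] 0.03 [ 17. 100. 108.]
side 12 [299.5 170.5] [0.738 0.136 0.006] 0.008 [ 38.  17. 163.]
side 8 [300. 175.] [0.731 0.114 0.006] 0.007 [ 45.  12. 162.]
side 11 [323.1 178.8] [0.791 0.057 0.021] 0.03 [ 17. 101. 101.]
side 13 [303.1 179.2] [0.733 0.091 0.006] 0.008 [ 40.  16. 160.]
side 133 [266.3 192.2] [0.588 0.058 0.02 ] 0.03 [116.  92.  89.]
carry turn [ 0.001  0.001 -0.478] shift [-1.313 -4.815 -0.281] rows>= 8  [] end [-0.11  0.51  1.94 -1.15  1.57  0.93] max step/10% [0.1  0.02 0.04 0.02 0.01 0.02] minmargin [1.92 1.41 0.59 0.16 1.01 1.6 ]
```

View pics/p2.png

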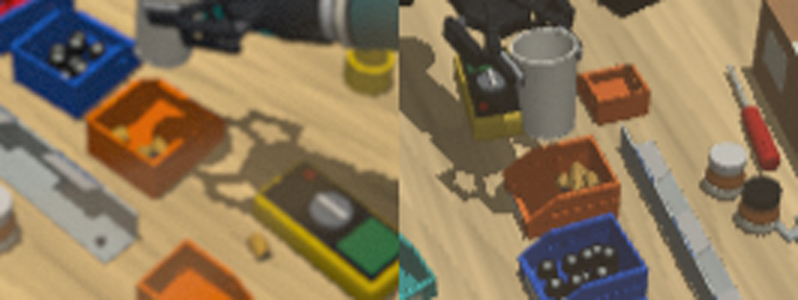

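Run:
```python
from h import *
p,R,s=cur()
a=np.load("pics/scene0.npz")['p'][266:278,300:312].reshape(-1,3).mean(0);b=np.load("pics/scene2.npz")['p'][266:278,300:312].reshape(-1,3).mean(0);print('spot before/after',a,b)
Rg=Ro.from_rotvec([.673,1.824,-.46]).as_matrix(); print('grasp az,tilt',np.degrees(np.arctan2(Rg[1,2],Rg[0,2])),np.degrees(np.arcsin(-Rg[2,2])),'y.z',Rg[2,1])
Rp=Ro.from_euler('z',-70,degrees=True).as_matrix()@Rg; d=Rp[:,2]
off=np.array([.4156,.3111])-np.array([.402,.322]); off=Ro.from_euler('z',-70,degrees=True).as_matrix()[:2,:2]@off
hi=np.r_[np.array([.4735,-.328])+off,.165]; print('place tcp',hi); plan(p,R,hi,Rp,'total'); plan(hi,Rp,hi-[0,0,.087],Rp,'down')
```

```text
spot before/after [178.24305556 150.58333333 101.9375    ] [174.19444444 143.73611111  89.64583333]
grasp az,tilt -39.937089859459 19.830737378016526 y.z 0.009324374141244207
place tcp [ 0.46790882 -0.34450784  0.165     ]
total turn [ 0.055 -0.008 -0.424] shift [-1.296 -4.804 -0.332] rows>= 8  [] end [-0.11  0.44  2.   -1.17  1.46  0.9 ] max step/10% [0.1  0.03 0.05 0.02 0.02 0.03] minmargin [1.92 1.36 0.54 0.14 1.01 1.62]
down turn [0. 0. 0.] shift [ 0.    0.   -0.87] rows>= 2  [] end [-0.11  0.59  2.   -1.19  1.4   1.04] max step/10% [0.   0.02 0.   0.   0.01 0.01] minmargin [2.52 1.38 0.56 0.12 1.2  1.51]
```

Request:
move_arm:
  deltas:
    - [[0,0,-0.02],[-0.08,-0.3,0],1]
    - [[0.005,0,-0.05],[-0.18,-0.65,0],1]
    - [[0.011,-0.002,-0.085],[-0.26,-0.96,0],1]

```text
time: 11.3
tool_pos: [0.571, 0.039, 0.1981]
tcp_rot: [1.258, 1.504, -0.946]
wrist_force: [0.1, -0.5, -1.7]
width: 0.777
```

Request:
move_arm:
  deltas:
    - [[0.005,0,-0.043],[-0.13,-0.48,0],1]
    - [[0.011,-0.002,-0.085],[-0.26,-0.96,0],1]

```text
time: 11.55
tool_pos: [0.5454, -0.0571, 0.1983]
tcp_rot: [1.386, 1.443, -1.017]
wrist_force: [0.2, -0.6, -1.0]
width: 0.779
```

Request:
move_arm:
  deltas:
    - [[0.005,0,-0.043],[-0.13,-0.48,0],1]
    - [[0.011,-0.002,-0.085],[-0.26,-0.96,0],1]

```text
time: 11.8
tool_pos: [0.5193, -0.1534, 0.1984]
tcp_rot: [1.512, 1.374, -1.089]
wrist_force: [0.2, -0.2, -0.7]
width: 0.775
```

Request:
move_arm:
  deltas:
    - [[0.005,0,-0.043],[-0.13,-0.48,0],1]
    - [[0.011,-0.002,-0.085],[-0.26,-0.96,0],1]

```text
time: 12.05
tool_pos: [0.4932, -0.2495, 0.1984]
tcp_rot: [1.637, 1.298, -1.158]
wrist_force: [1.0, 0.1, -0.3]
width: 0.776
```

Request:
move_arm:
  deltas:
    - [[0.005,0,-0.043],[-0.13,-0.4,0],1]
    - [[0.011,-0.002,-0.07],[-0.22,-0.75,0],1]
    - [[0.011,-0.002,-0.085],[-0.26,-0.96,-0.1],1]
    - [[0.011,-0.002,-0.085],[-0.26,-0.96,-0.3],1]
    - [[0.011,-0.002,-0.085],[-0.26,-0.96,-0.3],1]

```text
time: 12.68
tool_pos: [0.4663, -0.3435, 0.1661]
tcp_rot: [1.758, 1.217, -1.227]
wrist_force: [-0.5, -0.3, -1.2]
width: 0.772
```

Run:
```python
from h import *
from workcell import read_camera,camera_info
p,R,s=cur(); print(p,s['time'],s['width'],s['wrist_force'],s['q'].round(2))
Rg=Ro.from_rotvec([.673,1.824,-.46]).as_matrix();Rp=Ro.from_euler('z',-70,degrees=True).as_matrix()@Rg
plan(p,R,[.468,-.3445,.082],Rp,'down')
c=camera_info("wrist");P,d=read_camera("wrist"); np.savez("pics/w4.npz",p=P,d=d,**c)
n="side";Q,e=read_camera(n);np.savez("pics/side3.npz",p=Q,d=e,**camera_info(n))
X=cloud(Q,e,**{k:camera_info(n)[k] for k in"KRt"}).reshape(-1,3)
for z0,z1,zr in((.13,.16,1),(.185,.2,1)):
    m=(e.ravel()>0)&(abs(X[:,0]-.47)<.06)&(abs(X[:,1]+.33)<.06)&(X[:,2]>z0)&(X[:,2]<z1); print(z0,m.sum(),X[m].mean(0) if m.sum() else '',X[m][:,:2].min(0),X[m][:,:2].max(0))
v=cv2.rotate(P,cv2.ROTATE_180); cv2.imwrite("pics/place.png",np.hstack([v[120:340,80:430],cv2.resize(Q[230:370,180:380],(350,245))[:220]])[:,:,::-1])
```

```text
[ 0.46627561 -0.3434608   0.16609045] 12.675 0.7716203069995132 [-0.51116099 -0.26103084 -1.22385207] [-0.11  0.43  2.01 -1.16  1.46  0.9 ]
down turn [ 0.    -0.     0.002] shift [ 0.017 -0.01  -0.841] rows>= 2  [] end [-0.11  0.58  2.   -1.18  1.4   1.03] max step/10% [0.   0.02 0.   0.   0.01 0.01] minmargin [2.52 1.37 0.56 0.13 1.2  1.52]
0.13 333 [ 0.47323019 -0.32666828  0.14572252] [ 0.44029639 -0.3607452 ] [ 0.50154609 -0.29800264]
0.185 543 [ 0.47468705 -0.31226157  0.19262261] [ 0.4238244  -0.36359292] [ 0.52999301 -0.27069494]
```

View pics/place.png

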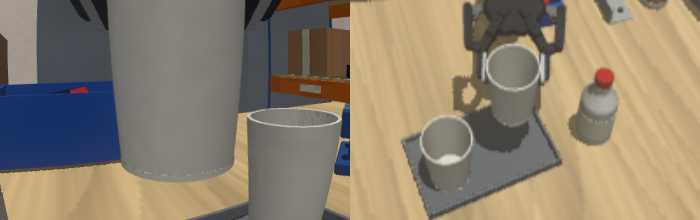

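Place view: the held cup is upright and visibly empty. In the side half it is over the free end of the tray (512,85), with the other cup at (446,150) and the bottle at (598,105). Lowering.

Request:
move_arm:
  deltas:
    - [[0,0,0],[0.017,-0.01,-0.4],1]
    - [[0,0,0],[0.017,-0.01,-0.7],1]
    - [[0,0,0],[0.017,-0.01,-0.82],1]
    - [[0,0,0],[0.017,-0.01,-0.86],1]
    - [[0,0,0],[0.017,-0.01,-0.88],1]
    - [[0,0,0],[0.017,-0.01,-0.9],1]
    - [[0,0,0],[0.017,-0.01,-0.9],1]

```text
time: 13.65
tool_pos: [0.4696, -0.3451, 0.0789]
tcp_rot: [1.76, 1.211, -1.221]
wrist_force: [0.0, 0.3, -1.3]
width: 0.777
```

Request:
move_arm:
  deltas:
    - [[0,0,0],[0,0,-0.015],1]
    - [[0,0,0],[0,0,-0.03],1]
    - [[0,0,0],[0,0,-0.03],1]

```text
time: 14.02
tool_pos: [0.4695, -0.3453, 0.0764]
tcp_rot: [1.758, 1.21, -1.223]
wrist_force: [-0.2, -0.1, 4.1]
width: 0.779
```

Contact at the expected height. Releasing and backing off.

Request:
move_arm:
  deltas:
    - [[0,0,0],[0,0,0],-0.7]
    - [[0,0,0],[0,0,0],-0.85]
    - [[0,0,0],[0,0,0],-0.85]
    - [[0,0,0],[0,0,0],-0.85]
    - [[0,0,0],[0.05,0.14,0.05],-0.85]
    - [[0,0,0],[0.11,0.31,0.12],-0.85]
    - [[0,0,0],[0.22,0.61,0.23],-0.85]
    - [[0,0,0],[0.34,0.95,0.4],-0.85]
    - [[0,0,0],[0.34,0.95,0.7],-0.85]
    - [[0,0,0],[0.34,0.95,1],-0.85]

```text
time: 15.28
tool_pos: [0.5044, -0.248, 0.1765]
tcp_rot: [1.758, 1.214, -1.22]
wrist_force: [1.0, -0.3, 0.5]
width: 0.932
```

Run:
```python
from h import *
from workcell import read_camera,camera_info
p,R,s=cur(); print(p,s['time'],s['width'],s['wrist_force'],s['q'].round(2))
from scipy.optimize import least_squares
for n in("scene","side"):
    Q,e=read_camera(n);c=camera_info(n);np.savez(f"pics/{n}4.npz",p=Q,d=e,**c); X=cloud(Q,e,c['K'],c['R'],c['t']).reshape(-1,3)
    for nm,x,y in(('cup',.474,-.328),('other',.3735,-.348)):
        m=(e.ravel()>0)&(np.hypot(X[:,0]-x,X[:,1]-y)<.05)&(X[:,2]>.098)&(X[:,2]<.112); P=X[m]
        f=least_squares(lambda c:np.hypot(P[:,0]-c[0],P[:,1]-c[1])-.0335,[x,y],loss='soft_l1',f_scale=.002); print(n,nm,m.sum(),f.x.round(4),X[m][:,2].max().round(3))
# tool-down view pose over the bins
Rd=np.array([[-1,0,0],[0,1,0],[0,0,-1.]])
for name,Rt in(('y_left',Rd),('y_right',np.diag([1,-1,-1.])),('yfwd',np.array([[0,1,0],[1,0,0],[0,0,-1.]])),('yback',np.array([[0,-1,0],[-1,0,0],[0,0,-1.]]))):
    plan(p,R,[.60,.10,.30],Rt,name)
    print('stand',[x.round(2) for x in ik([.641,.313,.008],Rt)],'bins',[[x.round(2) for x in ik([.6,y,.02],Rt)] for y in(.14,-.1)])
```

```text
[ 0.50435063 -0.2480317   0.17653913] 15.275 0.9318355287632986 [ 0.97710264 -0.31188305  0.49551198] [ 0.06  0.47  1.92 -1.05  1.58  0.91]
scene cup 11 [ 0.4751 -0.3238] 0.104
scene other 43 [ 0.3728 -0.3434] 0.107
side cup 168 [ 0.4749 -0.3314] 0.109
side other 178 [ 0.3741 -0.3514] 0.108
y_left turn [0.731 0.522 1.053] shift [0.956 3.48  1.235] rows>= 12  [] end [ 0.12  0.1   1.66  0.    1.37 -1.45] max step/10% [0.06 0.1  0.09 0.16 0.08 0.27] minmargin [2.41 0.94 0.56 0.26 1.08 1.1 ]
stand [array([ 0.42,  0.53,  1.68,  0.  ,  0.93, -1.15])] bins [[array([ 0.19,  0.36,  1.9 ,  0.  ,  0.88, -1.38])], [array([-0.21,  0.35,  1.92,  0.  ,  0.87, -1.78])]]
y_right turn [ 0.479 -0.67  -0.666] shift [0.956 3.48  1.235] rows>= 9  [] end [ 0.12  0.1   1.66 -0.    1.37  1.69] max step/10% [0.02 0.05 0.07 0.13 0.09 0.11] minmargin [2.51 1.04 0.65 0.26 1.01 0.86]
stand [array([0.42, 0.53, 1.68, 0.  , 0.93, 1.99])] bins [[array([0.19, 0.36, 1.9 , 0.  , 0.88, 1.76])], [array([-0.21,  0.35,  1.92,  0.  ,  0.87,  1.36])]]
yfwd turn [ 0.773 -0.129  0.201] shift [0.956 3.48  1.235] rows>= 7  [] end [ 0.12  0.1   1.66 -0.    1.37  0.12] max step/10% [0.03 0.07 0.03 0.12 0.04 0.09] minmargin [2.47 1.04 0.65 0.26 1.08 1.64]
stand [array([0.42, 0.53, 1.68, 0.  , 0.93, 0.42])] bins [[array([0.19, 0.36, 1.9 , 0.  , 0.88, 0.19])], [array([-0.21,  0.35,  1.92,  0.  ,  0.87, -0.21])]]
yback turn [-0.173 -1.038 -1.474] shift [0.956 3.48  1.235] rows>= 16 BAD [8, 9, 10] 
stand [] bins [[], []]
```

Request:
move_arm:
  deltas:
    - [[0.1,-0.016,0.025],[0.12,0.44,0.4],-0.85]
    - [[0.22,-0.037,0.057],[0.24,0.87,0.7],-0.85]
    - [[0.3,-0.05,0.08],[0.24,0.9,0.7],-0.85]

```text
time: 15.75
tool_pos: [0.5311, -0.1564, 0.2491]
tcp_rot: [1.999, 1.637, -0.813]
wrist_force: [-0.1, -0.9, -0.2]
width: 0.927
```

Request:
move_arm:
  deltas:
    - [[0.1,-0.016,0.025],[0.12,0.44,0.3],-0.85]
    - [[0.2,-0.035,0.052],[0.24,0.87,0.5],-0.85]
    - [[0.24,-0.04,0.061],[0.24,0.9,0.5],-0.85]

```text
time: 16.12
tool_pos: [0.5536, -0.0674, 0.2994]
tcp_rot: [2.141, 1.946, -0.428]
wrist_force: [-0.5, 0.2, -0.8]
width: 0.93
```

Request:
move_arm:
  deltas:
    - [[0.1,-0.016,0.025],[0.12,0.44,0],-0.85]
    - [[0.233,-0.039,0.06],[0.24,0.87,0],-0.85]
    - [[0.233,-0.039,0.06],[0.24,0.87,0],-0.85]

```text
time: 16.5
tool_pos: [0.5755, 0.0179, 0.2957]
tcp_rot: [-2.221, -2.22, -0.002]
wrist_force: [-0.2, 0.0, -0.2]
width: 0.925
```

Request:
move_arm:
  deltas:
    - [[0,0,0],[0.12,0.44,0],-0.85]
    - [[0,0,0],[0.24,0.85,0],-0.85]
    - [[0,0,0],[0.24,0.85,0],-0.85]
    - [[0,0,0],[0.24,0.85,0],-0.85]

```text
time: 17.0
tool_pos: [0.5986, 0.1016, 0.2944]
tcp_rot: [-2.222, -2.22, 0.005]
wrist_force: [-0.0, -0.3, -1.0]
width: 0.924
```

Run:
```python
from h import *
from workcell import read_camera,camera_info
p,R,s=cur(); print(p,s['time'],R.round(3),s['q'].round(2))
c=camera_info("wrist");P,d=read_camera("wrist");np.savez("pics/w5.npz",p=P,d=d,**c);cv2.imwrite("pics/w5.png",cv2.resize(P[:,:,::-1],None,fx=1.5,fy=1.5,interpolation=cv2.INTER_CUBIC))
```

```text
[0.59862623 0.10157434 0.29438687] 17.0 [[ 0.001  1.    -0.003]
 [ 1.    -0.001 -0.002]
 [-0.002 -0.003 -1.   ]] [ 0.13  0.11  1.67 -0.    1.36  0.13]
```

View pics/w5.png

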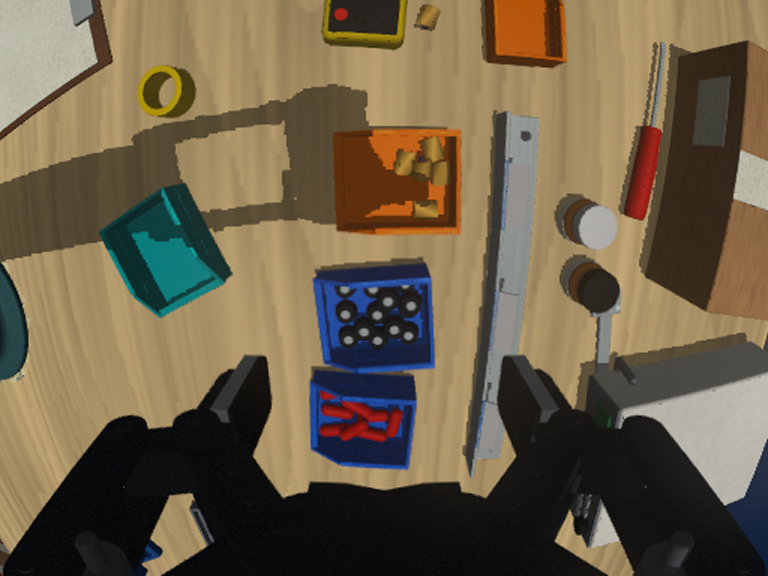

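Wrist view 5: five standoffs in the orange bin, around (420,170). The sixth is on the bench at (428,17), beside the meter. The bins are at (397,182), (375,318) and (362,420), and the rail at (505,290). Measuring these now.

```bash
cat >> h.py <<'E'
def measure(f):
    P,d,K,Rc,t=load(f); X=wcloud(d,K,Rc,t); hsv=cv2.cvtColor(P,cv2.COLOR_RGB2HSV).astype(int); h,S,V=hsv[...,0],hsv[...,1],hsv[...,2]
    v,u=np.mgrid[:384,:512]; ok=(d>0)&(np.hypot(u-255,v-190)<260)
    x,y,z=X[...,0],X[...,1],X[...,2]
    m=ok&(x>.68)&(x<.76)&(y>-.18)&(y<.22)&(S<60)
    print('bench z',np.median(z[ok&(x>.45)&(x<.53)&(y>.12)&(y<.2)]).round(4))
    for z0,z1 in((.006,.018),(.018,.03),(.034,.044),(.046,.06)):
        k=m&(z>z0)&(z<z1)
        if k.sum()>20: 
            q=np.polyfit(y[k],x[k],1); r=abs(x[k]-np.polyval(q,y[k])); kk=r<.004; q=np.polyfit(y[k][kk],x[k][kk],1); print('rail z',z0,k.sum(),'x=%.4f + %.4f y'%(q[1],q[0]),'resid',r.mean().round(4),'y',y[k].min().round(3),y[k].max().round(3))
    for nm,c in(('orange',(h>4)&(h<16)&(S>170)),('blue',(h>108)&(h<125)&(S>130))):
        M=(ok&c&(x>.5)&(x<.72)&(y>-.2)&(y<.23)&(z>.006)).astype(np.uint8)
        N,L,st,ce=cv2.connectedComponentsWithStats(cv2.erode(M,np.ones((2,2))))
        for i in range(1,N):
            if st[i,4]<300: continue
            k=L==i; out=[]
            for z0,z1 in((.047,.058),):
                kk=k&(z>z0)&(z<z1); Q=(X[kk][:,:2]*1000).astype(np.float32); c_,s_,a_=cv2.minAreaRect(Q); out.append((np.round(c_,1),np.round(s_,1),round(a_,2),len(Q)))
            # back wall: top pts with greatest x ; side walls
            T=X[k&(z>.047)&(z<.058)]; xb=[np.percentile(T[abs(T[:,1]-yy)<.006][:,0],95) for yy in np.linspace(T[:,1].min()+.02,T[:,1].max()-.02,7)]
            kf=k&(z>.022)&(z<.032); F=X[kf]; 
            print(nm,ce[i].round(),'toprect',out,'back x at y',np.round(xb,4),np.round([T[:,1].min()+.02,T[:,1].max()-.02],3),'front z28 xmin by y',[np.round(np.percentile(F[abs(F[:,1]-yy)<.006][:,0],5),4) for yy in np.linspace(F[:,1].min()+.015,F[:,1].max()-.015,4) if (abs(F[:,1]-yy)<.006).sum()>3])
    return X,hsv,ok
E
python3 - <<'E'
from h import *
X,hsv,ok=measure("pics/w5.npz")
z=X[...,2]; m=ok&(abs(X[...,0]-.65)<.025)&(abs(X[...,1]-.31)<.04)&(z>.004)&(z<.03)&(hsv[...,0]>10)&(hsv[...,0]<24)&(hsv[...,1]>100)
v,u=np.nonzero(m); print('stand',m.sum(),X[m].mean(0),X[m].max(0),cv2.minAreaRect((X[m&(z>.01)][:,:2]*1000).astype(np.float32)),u.mean(),v.mean())
m=ok&(abs(X[...,0]-.59)<.07)&(abs(X[...,1]-.36)<.1)&(z>.03)&(z<.055); print('meter x',np.percentile(X[m][:,0],[1,99]),'ymin',X[m][:,1].min(), X[m][:,0].max())
E
```

```text
bench z 0.0006
rail z 0.006 495 x=0.7018 + 0.0224 y resid 0.0073 y -0.18 0.216
rail z 0.018 475 x=0.7018 + 0.0220 y resid 0.0003 y -0.175 0.216
rail z 0.034 1311 x=0.7057 + 0.0173 y resid 0.0033 y -0.18 0.217
rail z 0.046 590 x=0.7194 + 0.0235 y resid 0.0019 y -0.136 0.17
orange [269. 128.] toprect [(array([621.5, 150.6]), array([83.5, 89.6]), 0.77, 525)] back x at y [0.6634 0.6632 0.6628 0.6626 0.6625 0.6624 0.6622] [0.125 0.176] front z28 xmin by y [np.float64(0.5546), np.float64(0.5536), np.float64(0.5538), np.float64(0.5541)]
blue [249. 225.] toprect [(array([601.3,  17.9]), array([82.9, 92.3]), 4.81, 449)] back x at y [0.6439 0.6435 0.6431 0.6427 0.6415 0.6407 0.6404] [-0.011  0.044] front z28 xmin by y [np.float64(0.5366), np.float64(0.5346), np.float64(0.5335), np.float64(0.5319)]
blue [243. 279.] toprect [(array([ 584.4, -104.9]), array([92.9, 84.1]), 86.01, 452)] back x at y [0.6237 0.6249 0.6249 0.6261 0.6266 0.6271 0.6283] [-0.134 -0.076] front z28 xmin by y [np.float64(0.5156), np.float64(0.5172), np.float64(0.5189), np.float64(0.5205)]
stand 188 [0.63877481 0.31090987 0.0142391 ] [0.65054601 0.32386595 0.01857904] ((639.0061645507812, 310.93853759765625), (22.61496353149414, 18.040109634399414), 74.70549011230469) 285.25531914893617 10.414893617021276
meter x [0.54369573 0.61510509] ymin 0.27888388135682246 0.6166048460471703
```

Request:
move_arm:
  deltas:
    - [[0,0,0.11],[0.05,0.3,-0.1],-0.06]
    - [[0,0,0.22],[0.1,0.65,-0.3],-0.06]
    - [[0,0,0.33],[0.2,1,-0.5],-0.06]
    - [[0,0,0.44],[0.2,1,-0.7],-0.06]
    - [[0,0,0.44],[0.2,1,-0.7],-0.06]

```text
time: 17.68
tool_pos: [0.6177, 0.2007, 0.2227]
tcp_rot: [-1.342, -2.836, 0.007]
wrist_force: [0.9, -0.7, 0.1]
width: 0.529
```

Request:
move_arm:
  deltas:
    - [[0,0,0.11],[0.1,0.5,-0.2],-0.06]
    - [[0,0,0.22],[0.2,1,-0.5],-0.06]
    - [[0,0,0.33],[0.2,1.0,-0.7],-0.06]
    - [[0,0,0.39],[0.2,1.0,-0.7],-0.06]
    - [[0,0,0.39],[0.2,1.0,-0.7],-0.06]
    - [[0,0,0.39],[0.2,1.0,-0.7],-0.06]

```text
time: 18.42
tool_pos: [0.6402, 0.3014, 0.1568]
tcp_rot: [0.427, 3.111, 0.0]
wrist_force: [0.5, 0.1, 0.1]
width: 0.531
```

Run:
```python
from h import *
from workcell import read_camera,camera_info
p,R,s=cur(); print(p,s['time'],R.round(3),s['width'],s['q'].round(2))
c=camera_info("wrist");P,d=read_camera("wrist");np.savez("pics/w6.npz",p=P,d=d,**c)
X=wcloud(d,c['K'],c['R'],c['t']);hsv=cv2.cvtColor(P,cv2.COLOR_RGB2HSV).astype(int);z=X[...,2]
m=(d>0)&(abs(X[...,0]-.65)<.03)&(abs(X[...,1]-.31)<.04)&(z>.004)&(z<.03)&(hsv[...,0]>10)&(hsv[...,0]<24)&(hsv[...,1]>100)
N,L,st,ce=cv2.connectedComponentsWithStats(m.astype(np.uint8))
for i in range(1,N):
    if st[i,4]>30: k=L==i; print(st[i,4],ce[i],X[k].mean(0),X[k].max(0),cv2.minAreaRect((X[k&(z>.013)][:,:2]*1000).astype(np.float32)))
# label holders in w5
P,d,K,Rc,t=load("pics/w5.npz");X=wcloud(d,K,Rc,t);z=X[...,2]
m=(d>0)&(z>.0445)&(z<.06)&(X[...,0]>.69)&(X[...,0]<.74)&(abs(X[...,1])<.22)
N,L,st,ce=cv2.connectedComponentsWithStats(m.astype(np.uint8))
for i in range(1,N):
    if st[i,4]>15: k=L==i; print('holder',st[i,4],ce[i].round(),X[k].min(0).round(4),X[k].max(0).round(4))
cv2.imwrite("pics/w6.png",P)
```

```text
[0.64018975 0.30137641 0.15679376] 18.425 [[-0.963  0.27   0.001]
 [ 0.27   0.963 -0.   ]
 [-0.001  0.    -1.   ]] 0.530887813743002 [ 0.41  0.37  1.6  -0.    1.17 -0.89]
406 [264.94827586 172.47536946] [0.637358   0.31138829 0.01434283] [0.64945627 0.32414388 0.0179032 ] ((638.5861206054688, 311.1080322265625), (21.992740631103516, 13.1796236038208), 73.2520751953125)
holder 340 [348. 131.] [0.7149 0.1092 0.0445] [0.7273 0.1701 0.0516]
holder 295 [339. 214.] [ 0.7112 -0.0123  0.0445] [0.7247 0.048  0.0521]
holder 181 [329. 285.] [ 0.7096 -0.1358  0.0445] [ 0.7212 -0.0731  0.0516]
```

Request:
move_arm:
  deltas:
    - [[0,0,0],[-0.01,0.1,-0.5],-0.06]
    - [[0,0,0],[-0.016,0.1,-0.9],-0.06]
    - [[0,0,0],[-0.016,0.1,-0.9],-0.06]

```text
time: 18.85
tool_pos: [0.6345, 0.3103, 0.0612]
tcp_rot: [-0.422, -3.106, 0.008]
wrist_force: [0.1, -0.9, -0.3]
width: 0.531
```

Request:
move_arm:
  deltas:
    - [[0,0,0],[0,0,-0.3],-0.06]
    - [[0,0,0],[0,0,-0.5],-0.06]
    - [[0,0,0],[0,0,-0.6],-0.06]
    - [[0,0,0],[0,0,-0.61],-0.06]
    - [[0,0,0],[0,0,-0.61],1]
    - [[0,0,0],[0,0,-0.61],1]
    - [[0,0,0],[0,0,-0.61],1]
    - [[0,0,0],[0,0,-0.61],1]
    - [[0,0,0],[0,0,-0.61],1]
  grip_force: 40

```text
time: 19.98
tool_pos: [0.6387, 0.3124, 0.0056]
tcp_rot: [0.421, 3.112, 0.001]
wrist_force: [-0.3, -0.3, 5.9]
width: 0.241
```

Request:
move_arm:
  deltas:
    - [[0,0,0],[0,0,0.3],1]
    - [[0,0,0],[0,0,0.9],1]
    - [[0,0,0],[0,0,0.9],1]

```text
time: 20.35
tool_pos: [0.6419, 0.3139, 0.101]
tcp_rot: [0.42, 3.104, 0.008]
wrist_force: [0.6, 0.4, 0.1]
width: 0.242
```

Request:
move_arm:
  deltas:
    - [[0,0,0],[-0.12,-0.43,0],1]
    - [[0,0,0],[-0.25,-0.87,0],1]

```text
time: 20.6
tool_pos: [0.6115, 0.2242, 0.093]
tcp_rot: [-0.418, -3.112, 0.003]
wrist_force: [-0.7, -0.6, -0.1]
width: 0.244
```

Request:
move_arm:
  deltas:
    - [[0,0,0],[-0.12,-0.43,0],1]
    - [[0,0,0],[-0.25,-0.83,0],1]
    - [[0,0,0],[-0.25,-0.83,-0.1],1]
    - [[0,0,0],[-0.25,-0.83,-0.4],1]
    - [[0,0,0],[-0.25,-0.83,-0.65],1]
    - [[0,0,0],[-0.25,-0.83,-0.65],1]
    - [[0,0,0],[-0.25,-0.83,-0.65],0.3]
    - [[0,0,0],[-0.25,-0.83,-0.65],0.3]
    - [[0,0,0],[-0.25,-0.83,-0.65],0.3]

```text
time: 21.72
tool_pos: [0.5887, 0.1423, 0.0305]
tcp_rot: [0.421, 3.112, -0.0]
wrist_force: [0.4, 0.4, 0.2]
width: 0.349
```

Request:
move_arm:
  deltas:
    - [[0,0,0],[0,0,0.4],0.3]
    - [[0,0,-0.11],[0,0,0.9],0]
    - [[0,0,-0.22],[-0.2,-0.4,1],0]
    - [[0,0,-0.33],[-0.4,-0.8,1],0]
    - [[0,0,-0.44],[-0.4,-1,1],0]
    - [[0,0,-0.55],[-0.4,-1,1],0]
    - [[0,0,-0.66],[-0.4,-1,1],0]
    - [[0,0,-0.77],[-0.4,-1,1],0]
    - [[0,0,-0.84],[-0.4,-1,1],0]
    - [[0,0,-0.84],[-0.4,-1,1],0]

```text
time: 22.98
tool_pos: [0.548, 0.0419, 0.13]
tcp_rot: [2.24, 2.203, 0.001]
wrist_force: [0.3, -0.1, -0.8]
width: 0.5
```

Run:
```python
from h import *
from workcell import read_camera,camera_info
p,R,s=cur(); print(p,s['time'],R.round(3),s['width'],s['q'].round(2))
c=camera_info("wrist");P,d=read_camera("wrist");np.savez("pics/w7.npz",p=P,d=d,**c);cv2.imwrite("pics/w7.png",cv2.resize(P[:,:,::-1],None,fx=1.5,fy=1.5,interpolation=cv2.INTER_CUBIC))
X,hsv,ok=measure("pics/w7.npz")
for nm,x,y in(('feet',.588,.018),('caps',.572,-.105)):
    m=ok&(abs(X[...,0]-x)<.04)&(abs(X[...,1]-y)<.035)&(X[...,2]<.07); print(nm,'contents z',np.percentile(X[m][:,2],[10,50,90,99]).round(4))
```

```text
[0.54802187 0.04194922 0.12999217] 22.975 [[ 0.016  1.     0.001]
 [ 1.    -0.016  0.   ]
 [ 0.     0.    -1.   ]] 0.5000845726582481 [0.03 0.11 1.98 0.   1.05 0.05]
bench z 0.0005
rail z 0.006 1647 x=0.7018 + 0.0225 y resid 0.0024 y -0.18 0.216
rail z 0.018 1761 x=0.7018 + 0.0224 y resid 0.0004 y -0.179 0.217
rail z 0.034 2838 x=0.7038 + 0.0242 y resid 0.0034 y -0.179 0.218
rail z 0.046 1001 x=0.7192 + 0.0227 y resid 0.0018 y -0.012 0.17
orange [343.  51.] toprect [(array([621.4, 150.9]), array([84.3, 91.1]), 0.69, 1616)] back x at y [0.6632 0.663  0.6629 0.663  0.6627 0.6627 0.6627] [0.125 0.177] front z28 xmin by y [np.float64(0.5531), np.float64(0.5533), np.float64(0.5529), np.float64(0.5524)]Traceback (most recent call last):
  File "<stdin>", line 5, in <module>
  File "h.py", line 75, in measure
    T=X[k&(z>.047)&(z<.058)]; xb=[np.percentile(T[abs(T[:,1]-yy)<.006][:,0],95) for yy in np.linspace(T[:,1].min()+.02,T[:,1].max()-.02,7)]
                                  ~~~~~~~~~~~~~^^^^^^^^^^^^^^^^^^^^^^^^^^^^^^^^
    return _quantile_unchecked(
        a, q, axis, out, overwrite_input, method, keepdims, weights)
    return _ureduce(a,
                    func=_quantile_ureduce_func,
    ...<5 lines>...
                    overwrite_input=overwrite_input,
                    method=method)
    r = func(a, **kwargs)
    result = _quantile(arr,
                       quantiles=q,
    ...<2 lines>...
                       out=out,
                       weights=wgt)
    slices_having_nans = np.isnan(arr[-1, ...])
                                  ~~~^^^^^^^^^
IndexError: index -1 is out of bounds for axis 0 with size 0
```

View pics/w7.png

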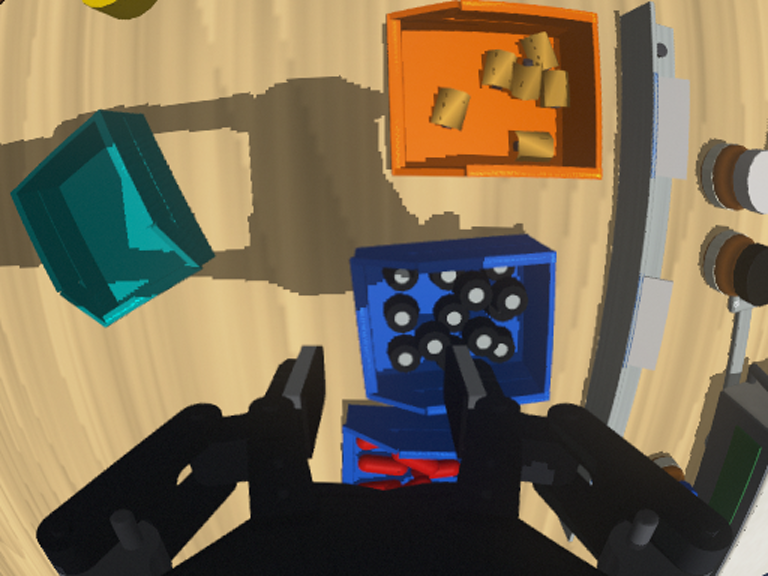

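All six standoffs are in the orange bin: five near its back, around (530,80), and one at (450,108). Plan for the bins: pinch the high part of a side wall above the contents, with jaws along y, then slide each bin home at the rail's yaw.

Request:
move_arm:
  deltas:
    - [[0,0,0.11],[0.1,-0.3,0],0.6]
    - [[0,0,0.22],[0.2,-0.6,0],0.6]
    - [[0,0,0.33],[0.2,-0.95,0],0.6]
    - [[0,0,0.44],[0.2,-0.95,0],0.6]
    - [[0,0,0.55],[0.2,-0.95,0],0.6]
    - [[0,0,0.66],[0.2,-0.95,0],0.6]
    - [[0,0,0.77],[0.2,-0.95,0],0.6]

```text
time: 23.9
tool_pos: [0.5678, -0.0531, 0.1295]
tcp_rot: [-0.58, -3.088, 0.001]
wrist_force: [0.3, 0.0, 0.1]
width: 0.201
```

Request:
move_arm:
  deltas:
    - [[0,0,0.1],[0.1,-0.5,0],0.6]
    - [[0,0,0.196],[0.16,-0.96,0],0.6]
    - [[0,0,0.196],[0.16,-0.96,0],0.6]
    - [[0,0,0.196],[0.16,-0.96,0],0.6]

```text
time: 24.4
tool_pos: [0.5835, -0.1488, 0.1292]
tcp_rot: [-0.113, -3.139, 0.0]
wrist_force: [-0.2, 0.4, -0.3]
width: 0.202
```

Run:
```python
from h import *
p,R,s=cur(); print(p,s['time'],'y az',np.degrees(np.arctan2(R[1,1],R[0,1])),s['width'],s['q'].round(2))
P,d,K,Rc,t=load("pics/w5.npz");X=wcloud(d,K,Rc,t);z=X[...,2]
for nm,x,y in(('caps',.584,-.149+.013),('feet',.600,.0619-.013),('orange',.623,.1948-.013)):
    m=(d>0)&(abs(X[...,0]-x)<.016)&(abs(X[...,1]-y)<.009); print(nm,m.sum(),np.percentile(z[m],[50,90,99]).round(4))
for nm,y0 in(('capsR',-.149),('capsL',-.061),('feetL',.0619),('orangeL',.1948)):
    x0={'capsR':.584,'capsL':.59,'feetL':.6,'orangeL':.623}[nm]; m=(d>0)&(abs(X[...,0]-x0)<.008)&(abs(X[...,1]-y0)<.02)&(z>.048)&(z<.057); print(nm,'wall top y',X[m][:,1].mean() if m.sum() else None,m.sum(),np.percentile(X[m][:,1],[5,95]) if m.sum() else '')
```

```text
[ 0.58345637 -0.1488294   0.12921054] 24.4 y az 85.8818896341094 0.2023196217403886 [-0.29  0.21  1.87 -0.    1.07 -1.79]
caps 145 [0.017 0.019 0.053]
feet 137 [0.0237 0.0309 0.0524]
orange 287 [0.005  0.0204 0.0215]
capsR wall top y -0.14790629973964842 35 [-0.151052   -0.14463778]
capsL wall top y -0.062126286061390104 50 [-0.06496964 -0.05965477]
feetL wall top y 0.06084892745570736 57 [0.05801353 0.06378075]
orangeL wall top y 0.1941111031146267 58 [0.19117362 0.19644482]
```

Request:
move_arm:
  deltas:
    - [[0,0,0],[0,0,-0.4],0.6]
    - [[0,0,0],[0,0,-0.75],0.6]
    - [[0,0,0],[0,0,-0.9],0.6]
    - [[0,0,0],[0,0,-0.93],0.6]
    - [[0,0,0],[0,0,-0.93],1]
    - [[0,0,0],[0,0,-0.93],1]
    - [[0,0,0],[0,0,-0.93],1]
    - [[0,0,0],[0,0,-0.93],1]
  grip_force: 40

```text
time: 25.4
tool_pos: [0.5843, -0.1493, 0.037]
tcp_rot: [0.112, 3.138, -0.002]
wrist_force: [0.0, -0.3, -0.3]
width: 0.031
```

Request:
move_arm:
  deltas:
    - [[0,0,0.003],[0.08,0.0,0],1]
    - [[0,0,0.01],[0.2,0.005,0],1]
    - [[0,0,0.02],[0.35,0.01,0],1]
    - [[0,0,0.03],[0.5,0.019,0],1]
    - [[0,0,0.032],[0.6,0.019,0],1]
    - [[0,0,0.032],[0.68,0.019,0],1]
    - [[0,0,0.032],[0.68,0.019,0],1]

```text
time: 26.28
tool_pos: [0.6537, -0.1472, 0.037]
tcp_rot: [0.032, 3.139, -0.002]
wrist_force: [1.2, 1.0, 3.1]
width: 0.029
```

Request:
move_arm:
  deltas:
    - [[0,0,0],[0.02,0,0],1]
    - [[0,0,0],[0.04,0,0],1]
    - [[0,0,0],[0.06,0,0],1]
    - [[0,0,0],[0.07,0,0],1]
    - [[0,0,0],[0.07,0,0],1]

```text
time: 26.9
tool_pos: [0.6581, -0.1471, 0.037]
tcp_rot: [-0.032, -3.14, 0.001]
wrist_force: [-3.8, 0.9, 8.7]
width: 0.038
```

Request:
move_arm:
  deltas:
    - [[0,0,0],[0.015,0,0],1]
    - [[0,0,0],[0.03,0,0],1]
    - [[0,0,0],[0.03,0,0],1]

```text
time: 27.28
tool_pos: [0.6584, -0.1472, 0.037]
tcp_rot: [-0.032, -3.134, 0.001]
wrist_force: [-12.5, 1.7, 13.9]
width: 0.034
```

Request:
move_arm:
  deltas:
    - [[0,0,0],[-0.02,0,0],1]
    - [[0,0,0],[-0.02,0,0],0.6]
    - [[0,0,0],[-0.02,0,0],0.6]
    - [[0,0,0],[-0.02,0,0],0.6]
    - [[0,0,0],[-0.02,0,0.3],0.6]
    - [[0,0,0.03],[-0.02,0.2,0.8],0.6]
    - [[0,0,0.059],[-0.3,0.7,0.8],0.6]
    - [[0,0,0.059],[-0.3,1,0.8],0.6]

```text
time: 28.28
tool_pos: [0.6304, -0.0455, 0.1168]
tcp_rot: [0.114, -3.139, 0.001]
wrist_force: [0.8, 0.9, -0.0]
width: 0.198
```

Request:
move_arm:
  deltas:
    - [[0,0,0],[-0.15,0.5,0],0.6]
    - [[0,0,0],[-0.3,1,0],0.6]
    - [[0,0,0],[-0.3,1,0],0.6]
    - [[0,0,0],[-0.3,1,0],0.6]

```text
time: 28.78
tool_pos: [0.6019, 0.0529, 0.1163]
tcp_rot: [-0.115, 3.139, -0.002]
wrist_force: [-0.1, 0.0, 0.1]
width: 0.2
```

Run:
```python
from h import *
from workcell import read_camera,camera_info
p,R,s=cur(); print(p,s['time'],'y az',np.degrees(np.arctan2(R[1,1],R[0,1])),s['width'],s['wrist_force'])
c=camera_info("wrist");P,d=read_camera("wrist");np.savez("pics/w8.npz",p=P,d=d,**c)
try: measure("pics/w8.npz")
except Exception as e: print(e)
```

```text
[0.60193775 0.05290998 0.1162708 ] 28.775 y az 94.1896090001271 0.2000818596170046 [-0.06517132  0.0311449   0.12433959]
bench z 0.0004
rail z 0.006 320 x=0.7018 + 0.0222 y resid 0.0004 y -0.058 0.217
rail z 0.018 294 x=0.7018 + 0.0219 y resid 0.0004 y -0.179 0.216
rail z 0.034 662 x=0.7065 + -0.0048 y resid 0.0038 y -0.18 0.17
rail z 0.046 312 x=0.7180 + 0.0155 y resid 0.0018 y -0.15 0.048
index -1 is out of bounds for axis 0 with size 0
```

Request:
move_arm:
  deltas:
    - [[0,0,0],[0,0.083,-0.3],0.6]
    - [[0,0,0],[0,0.083,-0.6],0.6]
    - [[0,0,0],[0,0.083,-0.76],0.6]
    - [[0,0,0],[0,0.083,-0.79],0.6]
    - [[0,0,0],[0,0.083,-0.79],1]
    - [[0,0,0],[0,0.083,-0.79],1]
    - [[0,0,0],[0,0.083,-0.79],1]
    - [[0,0,0],[0,0.083,-0.79],1]

```text
time: 29.82
tool_pos: [0.6021, 0.0613, 0.0378]
tcp_rot: [-0.113, 3.139, -0.001]
wrist_force: [1.1, 0.0, -1.6]
width: 0.03
```

Request:
move_arm:
  deltas:
    - [[0,0,-0.005],[0.08,0.0,0],1]
    - [[0,0,-0.02],[0.2,0.005,0],1]
    - [[0,0,-0.04],[0.35,0.01,0],1]
    - [[0,0,-0.061],[0.46,0.019,0],1]
    - [[0,0,-0.061],[0.54,0.019,0],1]
    - [[0,0,-0.061],[0.57,0.019,0],1]
    - [[0,0,-0.061],[0.57,0.019,0],1]

```text
time: 30.7
tool_pos: [0.6594, 0.0631, 0.0375]
tcp_rot: [0.037, 3.14, -0.001]
wrist_force: [1.6, 0.2, 0.5]
width: 0.032
```

Request:
move_arm:
  deltas:
    - [[0,0,0],[0.02,0,0],1]
    - [[0,0,0],[0.04,0,0],1]
    - [[0,0,0],[0.05,0,0],1]
    - [[0,0,0],[0.05,0,0],1]

```text
time: 31.2
tool_pos: [0.6637, 0.063, 0.0375]
tcp_rot: [-0.037, -3.141, 0.001]
wrist_force: [-3.9, 0.4, 5.4]
width: 0.031
```

Request:
move_arm:
  deltas:
    - [[0,0,0],[0.015,0,0],1]
    - [[0,0,0],[0.025,0,0],1]
    - [[0,0,0],[0.025,0,0],1]

```text
time: 31.58
tool_pos: [0.6653, 0.0631, 0.0375]
tcp_rot: [-0.037, -3.139, 0.001]
wrist_force: [-6.1, -0.7, 6.6]
width: 0.029
```

Request:
move_arm:
  deltas:
    - [[0,0,0],[-0.02,0,0],1]
    - [[0,0,0],[-0.02,0,0],0.6]
    - [[0,0,0],[-0.02,0,0],0.6]
    - [[0,0,0],[-0.02,0,0],0.6]
    - [[0,0,0],[-0.02,0,0.3],0.6]
    - [[0,0,0.01],[-0.1,0.3,0.8],0.6]
    - [[0,0,0.022],[-0.3,0.7,0.8],0.6]
    - [[0,0,0.022],[-0.42,1,0.8],0.6]

```text
time: 32.58
tool_pos: [0.6242, 0.1645, 0.1186]
tcp_rot: [-0.017, 3.14, -0.0]
wrist_force: [0.2, -0.1, -0.4]
width: 0.201
```

Request:
move_arm:
  deltas:
    - [[0,0,0],[0,0.15,0],0.6]
    - [[0,0,0],[0,0.31,0],0.6]
    - [[0,0,0],[0,0.31,0],0.6]
    - [[0,0,0],[0,0.31,0],0.6]

```text
time: 33.08
tool_pos: [0.6245, 0.1934, 0.1169]
tcp_rot: [0.016, -3.141, 0.002]
wrist_force: [-0.2, 0.6, 0.4]
width: 0.204
```

Run:
```python
from h import *
from workcell import read_camera,camera_info
p,R,s=cur(); print(p,s['time'],'y az',np.degrees(np.arctan2(R[1,1],R[0,1])),s['width'])
c=camera_info("wrist");P,d=read_camera("wrist");X=wcloud(d,c['K'],c['R'],c['t']);z=X[...,2]
for x0 in(.60,.62,.64):
    m=(d>0)&(abs(X[...,0]-x0)<.008)&(abs(X[...,1]-.194)<.015)&(z>.048)&(z<.057); print(x0,'wall y',np.percentile(X[m][:,1],[5,50,95]).round(4) if m.sum() else None,m.sum())
```

```text
[0.62454123 0.19336457 0.11694871] 33.075 y az 90.59201431780309 0.20368197615945483
0.6 wall y [0.191  0.1932 0.196 ] 171
0.62 wall y [0.1911 0.1935 0.1963] 165
0.64 wall y [0.1913 0.1943 0.1967] 153
```

Request:
move_arm:
  deltas:
    - [[0,0,0],[0,0.0,-0.3],0.6]
    - [[0,0,0],[0,0,-0.6],0.6]
    - [[0,0,0],[0,0,-0.77],0.6]
    - [[0,0,0],[0,0,-0.8],0.6]
    - [[0,0,0],[0,0,-0.8],1]
    - [[0,0,0],[0,0,-0.8],1]
    - [[0,0,0],[0,0,-0.8],1]
    - [[0,0,0],[0,0,-0.8],1]

```text
time: 34.12
tool_pos: [0.6246, 0.1943, 0.0378]
tcp_rot: [-0.017, 3.141, -0.001]
wrist_force: [0.2, 0.0, -2.6]
width: 0.033
```

Request:
move_arm:
  deltas:
    - [[0,0,0],[0.04,-0.01,0],1]
    - [[0,0,-0.005],[0.1,-0.03,0],1]
    - [[0,0,-0.01],[0.18,-0.05,0],1]
    - [[0,0,-0.02],[0.27,-0.083,0],1]
    - [[0,0,-0.021],[0.34,-0.083,0],1]
    - [[0,0,-0.021],[0.37,-0.083,0],1]
    - [[0,0,-0.021],[0.37,-0.083,0],1]

```text
time: 35.0
tool_pos: [0.6621, 0.1856, 0.0375]
tcp_rot: [0.035, 3.14, -0.002]
wrist_force: [-0.5, -1.3, 1.1]
width: 0.034
```

Request:
move_arm:
  deltas:
    - [[0,0,0],[0.02,0,0],1]
    - [[0,0,0],[0.04,0,0],1]
    - [[0,0,0],[0.06,0,0],1]
    - [[0,0,0],[0.06,0,0],1]

```text
time: 35.5
tool_pos: [0.6673, 0.186, 0.0375]
tcp_rot: [-0.035, -3.141, 0.001]
wrist_force: [-4.1, -0.5, 5.5]
width: 0.034
```

Contact. A small extra push, then release, retreat high and look.

Request:
move_arm:
  deltas:
    - [[0,0,0],[0.01,-0.005,0],1]
    - [[0,0,0],[0.02,-0.01,0],1]
    - [[0,0,0],[0.02,-0.01,0],1]

```text
time: 35.88
tool_pos: [0.6674, 0.1859, 0.0375]
tcp_rot: [-0.035, -3.137, -0.001]
wrist_force: [-9.3, 1.9, 9.3]
width: 0.033
```

Request:
move_arm:
  deltas:
    - [[0,0,0],[-0.02,0,0],1]
    - [[0,0,0],[-0.02,0,0],0.6]
    - [[0,0,0],[-0.02,0,0],0.6]
    - [[0,0,0],[-0.02,0,0],0.6]
    - [[0,0,0],[-0.02,0,0.3],0.6]
    - [[0,0,0],[-0.1,-0.1,0.7],0.6]
    - [[0,0,0],[-0.5,-0.5,1],0.6]
    - [[0,0,0],[-0.7,-1,1],0.6]
    - [[0,0,0],[-0.7,-1,1],0.6]

```text
time: 37.0
tool_pos: [0.598, 0.0818, 0.1378]
tcp_rot: [-0.04, -3.141, 0.003]
wrist_force: [-0.1, 0.8, -0.6]
width: 0.197
```

Request:
move_arm:
  deltas:
    - [[0,0,0],[-0.3,-0.3,0.4],0.6]
    - [[0,0,0],[-0.6,-0.6,0.9],0.6]
    - [[0,0,0],[-0.6,-0.6,1],0.6]
    - [[0,0,0],[-0.6,-0.6,1],0.6]
    - [[0,0,0],[-0.6,-0.6,1],0.6]

```text
time: 37.62
tool_pos: [0.539, 0.0256, 0.2354]
tcp_rot: [-0.034, -3.138, 0.001]
wrist_force: [-0.0, 0.7, -1.1]
width: 0.2
```

Run:
```python
from h import *
from workcell import read_camera,camera_info
p,R,s=cur(); print(p,s['time'])
c=camera_info("wrist");P,d=read_camera("wrist");np.savez("pics/w9.npz",p=P,d=d,**c);cv2.imwrite("pics/w9.png",cv2.resize(P[:,:,::-1],None,fx=1.5,fy=1.5,interpolation=cv2.INTER_CUBIC))
try: measure("pics/w9.npz")
except Exception as e: print(e)
```

```text
[0.53895776 0.02557184 0.23536024] 37.625
bench z 0.0003
expected non-empty vector for x
```

View pics/w9.png

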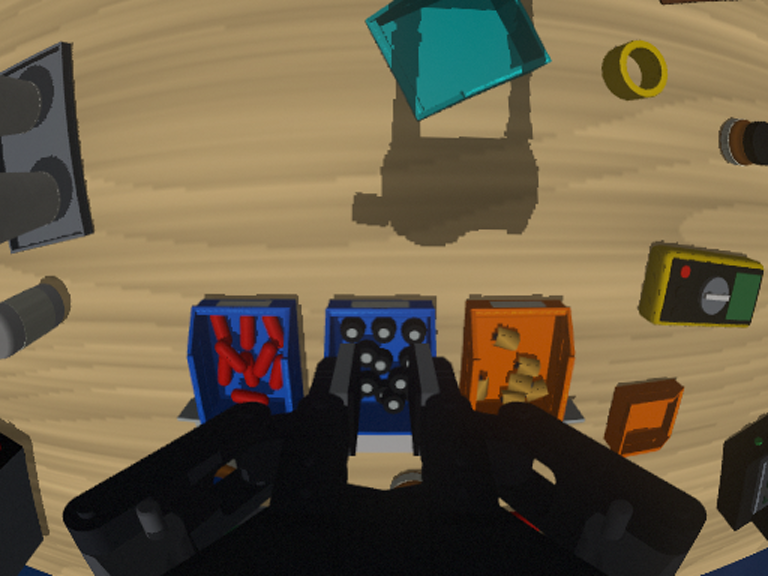

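Wrist view 9: the bins are in line, with their front edges at rows 298–308. The standoffs are in the orange bin, (485–550, 330–395), both cups and the bottle stand at the left, and the meter, tape and jar are undisturbed. I'll turn to the earlier measuring view to check position against the rail.

Request:
move_arm:
  deltas:
    - [[0,0,-0.11],[0.1,0.2,0.2],0.6]
    - [[0,0,-0.22],[0.3,0.4,0.4],0.6]
    - [[0,0,-0.33],[0.6,0.75,0.6],0.6]
    - [[0,0,-0.44],[0.6,0.75,0.6],0.6]
    - [[0,0,-0.55],[0.6,0.75,0.6],0.6]
    - [[0,0,-0.66],[0.6,0.75,0.6],0.6]
    - [[0,0,-0.77],[0.6,0.75,0.6],0.6]
    - [[0,0,-0.88],[0.6,0.75,0.6],0.6]
    - [[0,0,-0.98],[0.6,0.75,0.6],0.6]
    - [[0,0,-0.98],[0.6,0.75,0.6],0.6]
    - [[0,0,-0.98],[0.6,0.75,0.6],0.6]

```text
time: 39.05
tool_pos: [0.599, 0.1001, 0.296]
tcp_rot: [-2.206, -2.234, 0.003]
wrist_force: [-0.2, 0.5, -1.1]
width: 0.2
```

```bash
cat > m2.py <<'E'
from h import *
from workcell import read_camera,camera_info
import sys
p,R,s=cur(); print(p,s['time'])
f=sys.argv[1]; c=camera_info("wrist");P,d=read_camera("wrist");np.savez(f,p=P,d=d,**c)
P,d,K,Rc,t=load(f);X=wcloud(d,K,Rc,t);hsv=cv2.cvtColor(P,cv2.COLOR_RGB2HSV).astype(int);h,S=hsv[...,0],hsv[...,1]
O=np.array([.7022,.0182]);ps=-.0222;ax=np.array([np.cos(ps),np.sin(ps)]);ay=np.array([-np.sin(ps),np.cos(ps)])
D=X[...,:2]-O; xr,yr,z=D@ax,D@ay,X[...,2]; ok=d>0
hm=ok&(z>.0445)&(z<.06)&(xr>.004)&(xr<.03)&(S<60)
for nm,yc,m in(('orange',.122,(h>4)&(h<16)&(S>170)),('feet',0,(h>108)&(h<125)&(S>130)),('caps',-.122,(h>108)&(h<125)&(S>130))):
    k=ok&m&(abs(yr-yc)<.061)&(xr>-.16)&(xr<.01)
    T=k&(z>.046)&(z<.058); F=k&(z>.022)&(z<.033)&(xr<-.09); hh=hm&(abs(yr-yc)<.04)
    back=[np.percentile(xr[T&(abs(yr-yc-o)<.008)],97).round(4) if (T&(abs(yr-yc-o)<.008)).sum()>4 else None for o in(-.035,-.015,.015,.035)]
    front=[np.percentile(xr[F&(abs(yr-yc-o)<.008)],4).round(4) if (F&(abs(yr-yc-o)<.008)).sum()>4 else None for o in(-.035,-.015,.015,.035)]
    side=[[np.percentile(yr[T&(abs(xr+xx)<.008)]-yc,q).round(4) for q in(2,98)] if (T&(abs(xr+xx)<.008)).sum()>8 else None for xx in(.015,.035,.055,.07)]
    print(nm,'back',back,'front',front,'\n   side',side,'mid',[np.mean(a).round(4) for a in side if a],'maxz',np.percentile(z[T],99).round(4),'holder y',(yr[hh].min().round(4),yr[hh].max().round(4)) if hh.sum()>9 else None)
E
python3 m2.py pics/w10.npz
```

```text
[0.59902092 0.10014266 0.29597508] 39.05
orange back [np.float64(-0.0014), np.float64(-0.0011), np.float64(-0.0009), np.float64(-0.001)] front [np.float64(-0.112), np.float64(-0.1113), np.float64(-0.1109), np.float64(-0.1117)] 
   side [[np.float64(-0.0446), np.float64(0.0462)], [np.float64(-0.0446), np.float64(0.0467)], [np.float64(-0.0438), np.float64(0.0462)], [np.float64(-0.0445), np.float64(0.0469)]] mid [np.float64(0.0008), np.float64(0.001), np.float64(0.0012), np.float64(0.0012)] maxz 0.0542 holder y (np.float64(0.0917), np.float64(0.1517))
feet back [np.float64(-0.0016), np.float64(-0.0006), np.float64(-0.0009), np.float64(-0.0012)] front [np.float64(-0.1111), np.float64(-0.1117), np.float64(-0.1111), np.float64(-0.1117)] 
   side [[np.float64(-0.0458), np.float64(0.0466)], [np.float64(-0.0458), np.float64(0.0463)], [np.float64(0.0405), np.float64(0.0465)], [np.float64(0.0401), np.float64(0.0463)]] mid [np.float64(0.0004), np.float64(0.0003), np.float64(0.0435), np.float64(0.0432)] maxz 0.0538 holder y (np.float64(-0.0301), np.float64(0.0302))
caps back [np.float64(-0.0577), None, None, np.float64(-0.0009)] front [np.float64(-0.1112), np.float64(-0.1116), np.float64(-0.1108), np.float64(-0.1113)] 
   side [[np.float64(0.0405), np.float64(0.0462)], None, [np.float64(-0.0458), np.float64(-0.0403)], [np.float64(-0.0462), np.float64(0.0451)]] mid [np.float64(0.0434), np.float64(-0.0431), np.float64(-0.0005)] maxz 0.0537 holder y (np.float64(-0.1037), np.float64(-0.0903))
```

Run:
```python
from h import *
from workcell import read_camera
a,_=read_camera("side"); P=np.load("pics/w10.npz")['p']
cv2.imwrite("pics/fin.png",np.hstack([cv2.resize(a[110:350,170:350],(450,600)),cv2.resize(P[60:260,190:306],(348,600),interpolation=cv2.INTER_CUBIC)])[:,:,::-1])
```

```text
(no output)
```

View pics/fin.png

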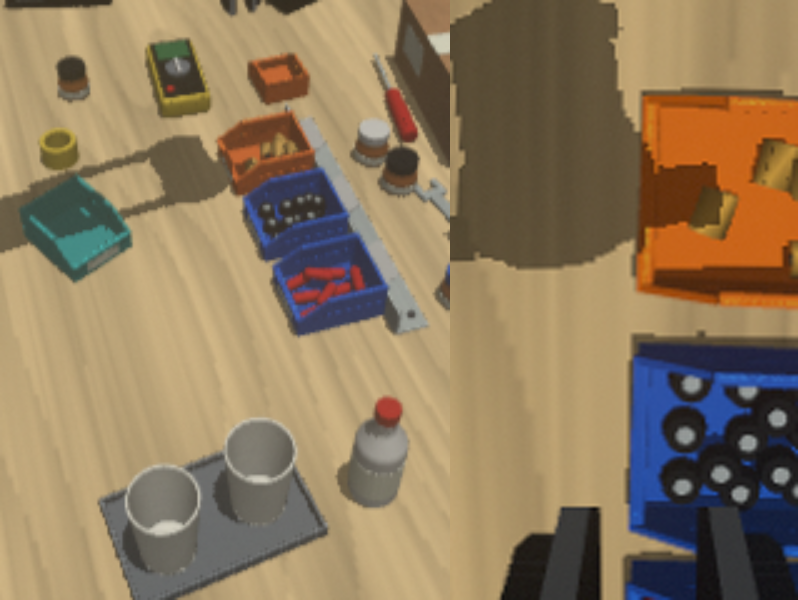

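The final view shows both cups upright in the tray at (163,515) and (260,468), the bins against the back-stop, and the bottle, jar, tape and meter all standing. Handing in.

```bash
python3 -c "
from workcell import order,status
print(order.finish_job(),status.read_state()['time'])"
```

```text
the job is handed in; nothing more can be done
the job is handed in; nothing more can be done
```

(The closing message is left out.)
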